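# Clamp down the sterilizer lid crosswise

### The arm

A 6-joint arm with a two-finger parallel gripper is mounted at the origin on the work surface. World frame = base frame: x ahead of the robot, y to its left, z up, the work surface at z = 0. Lengths are in mm, angles in degrees, forces in N, time in s.
With the tool pointing down it reaches from about 350 to 850 mm from the base axis. Payload 8.1 kg.
Tool frame: the origin (TCP) lies midway between the tips of the shut fingers; the grasp point (between the pads) lies grip_depth behind it (grip_depth is the distance from the TCP to the grasp point, in mm); z points along the fingers, y is the line along which they close (so a half turn about z gives the same grasp; the last joint's range is limited). The gripper opens to 85 mm and grips with 20 to 120 N. Pads are 22 mm wide; open, the fingers measure 114 mm over their backs; the gripper's body (76 mm by 85 mm) begins 54 mm behind the grasp point. The pads swing forward as they close: fully open they stand 13 mm farther back than shut.
Start: joints at [-79.091, 7.471, 85.268, -0, 87.261, -4.893], TCP at [163.41, -577.323, 231.292] pointing down, gripper open.
Joint ranges: [-169.43, 169.43], [-51.17, 129.36], [1.28, 143.12], [-76.62, 256.62], [0, 156.53], [-152.29, 152.29]. Speed limits (degrees/s): [136.94, 136.94, 159.86, 180, 180, 180].

### API

Orientations are given as [roll, pitch, yaw] about the fixed x, y, z axes, in that order (R = Rz(yaw) Ry(pitch) Rx(roll)).
In Python, from bench import sense, snapshot, hand_in, grip_depth gives the robot as it stands. The module is installed in compiled form; this text tells all that it offers.
- The arm moves only by the tool apply_moves, never from a script. Its argument "series" is text: rows parted by semicolons, each of 5 numbers parted by spaces: the shift along the tool's x, y, z each as a share of 0.3 m, from -1 to 1, then the turn about the tool's z as a share of 2 rad, from -1 to 1, then the gripper's target within -1 to 1 (shut at 1, half-way at 0, fully open at -1). In form: tx ty tz twist gripper; .... A call has 1 to 5 rows; each row shifts and turns the commanded pose from where the row before left it, along the tool's axes as they then stand; what a row does not reach is not made up. A row lasts 1/12 s, in which the tool goes at most 41.7 mm and 7.16 degrees, less where a joint would pass 70% of its speed; a pose out of reach is approached as far as the arm can. A call with a number of a shift or a turn outside -1 to 1 is refused whole. A call with a gripper value outside its range is refused whole. The fingers move at their own pace and stop on an object; "squeeze" is the grip in N (left out, the last holds). Time passes only in rows, so rows that do not move let the fingers close. It gives the time, the measured TCP pose, the force, the opening and the grip force at its end, in the units of the state.
- sense(): the state, without advancing time (a new reading comes with each control period).
- snapshot(name): name is "scene" or "top" or "wrist"; returns a dict with "frame" (480x640x3 uint8, blue, green, red), "depth" (480x640 float32, mm along the optical axis (not along the pixel's ray), 0 where there is no reading), "intrinsics" (3x3 intrinsics, pixels), "extrinsics" (4x4, takes a point from camera to world coordinates); the wrist camera has in their place "tool_from_camera" (4x4, takes a point from camera to tool coordinates, whose origin is the TCP and whose axes are the flange's). Camera axes: x right, y down, z forward; pixel columns grow to the right and rows downward; lengths in mm; the calibration is good to about 2 mm. The wrist camera is an equidistant fisheye: a pixel r from the principal point sees the ray r / f radians off the axis. A picture is of the moment at which its call begins: read the wrist's pose just before it.
- hand_in(): hands the job in; it is judged then, once.
The state is a dict: "time": time; "joint_pos": joint angles; "qd": joint speeds; "joint_efforts": joint torques, N m; "tool_pos": TCP position; "tcp_rot": TCP orientation; "ft_force": force on the tool from outside, world axes, zero at the start; "wrist_torque": the same for the moment, N m; "finger_gap": finger opening in mm; "grip_force": force on a finger pad.
Only numpy, scipy, OpenCV 4.12 (cv2) and the standard library are available. Lean on these libraries where they do the work, as an engineer would, in place of code of your own. Each camera call takes 0.05 s, during which the arm holds its last target. There are 200 camera calls.

### The job

Close up the small steam sterilizer by drawing its lid down evenly with its four T-bar nuts, which are started but still loose. Working crosswise (one nut, the one straight opposite, then the other two), turn them clockwise in two rounds: first only until each bears lightly on the lid, about 0.15 N·m, then in the same cross pattern until each is snug at about 0.45 N·m, never forcing one. Let go at the end and leave the other things on the trolley where they are.

Things in the scene. Friction and masses are not known exactly. Their poses are not given: they have to be found in the camera images.
- pot: The sterilizer: aluminium pot 182 mm across on a white heater base, fixed on the trolley; bakelite side handles at +y and -y (85 mm up, reaching 119 mm from the axis), heat dial at -x. Origin: centre of the underside, z up. The lid rests on its rubber seal, 133.5 mm up. Four upright eye bolts at radius 95 mm carry nuts 1 to 4, at 45, 135, 225 and 315 deg from its x axis.
- lid: The loose lid, 0.9 kg, lying level on the seal: aluminium disc 172 mm across with four slotted ears on which the nuts bear. Origin: centre of its underside. The ears' upper faces are 10 mm above the origin; a low dome (18 mm) carries gauge, vent cock and safety valve, up to 48 mm above the origin and within 37 mm of the axis.
- nut1: Steel T-bar nut, opposite nut 3; all four alike. Origin: centre of its bearing face (28 mm across), on the bolt axis; z up. Cross bar with black grips along its own x: 84 mm long, 11 mm thick (own y), from 26 to 38 mm above the origin; hub 21 mm across, 44 mm high. Turn it by pushing an arm of the bar or gripping the bar. Clockwise from above it goes down, 6 mm a turn; drag while free 0.02 N·m.
- nut2: T-bar nut as nut 1, opposite nut 4. Each nut starts 0.2 to 0.8 mm clear of its ear, and its bolt has up to 0.75 mm of play in its eye: until that is taken up the nut touches but still turns with some 0.05 N·m. Then the torque rises steeply, about 0.4 N·m per further radian. Mostly 0.6 to 2.0 rad from the start to 0.15 N·m (each nut differs), then 0.5 to 1.2 rad more to 0.45 N·m.
- nut3: T-bar nut as nut 1, opposite nut 1. The torque that turns any nut clockwise is about 8 N·mm for each newton with which it bears on the lid (7 to 10 with its friction): 0.15 N·m is about 19 N, 0.45 N·m about 56 N. It is felt in full only while the nut is turning, and fades when it stands: pushing the bar 34 mm from the axis takes 4.4 N for 0.15 N·m and 13 N for 0.45 N·m.
- nut4: T-bar nut as nut 1, opposite nut 2. Tightening one pair of opposite nuts takes up to about 10 N off the other pair. Every nut stays where it is left, and the bolts do not turn.
- sharps_bin: Bystander: yellow sharps bin, 164 mm across, 163 mm high. Origin: centre of the underside.
- rub_bottle: Bystander: white hand-rub bottle with pump, 50 x 80 x 177 mm. Origin: centre of the underside.
- tray: Bystander: steel instrument tray, 130 x 210 x 28 mm, with forceps in it. Origin: centre of the underside.
- tape_roll: Bystander: roll of tape with orange flanges, 72 mm across, 24 mm high. Origin: centre of the underside.
Mind the look-alikes: they are no part of the job. Of the things that look like the lid, the larger one is meant.

How it is judged (in metres and radians):
On the way, in this order (a step that is already met when the one before it is completed fails the run):
1. in the first round a nut and the one straight opposite bear on the lid (over 6 N each) while the other two are still clear (under 2 N) (((contact force between each of nut1, nut3 and lid above 6 N and contact force between each of nut2, nut4 and lid below 2 N) or (contact force between each of nut2, nut4 and lid above 6 N and contact force between each of nut1, nut3 and lid below 2 N))), for 0.2 s.
2. the first round is done lightly: all four nuts bear on the lid with 6 to 36 N (about 0.05 to 0.3 N·m) (contact force between nut1 and lid between 6 and 36 N and contact force between nut2 and lid between 6 and 36 N and contact force between nut3 and lid between 6 and 36 N and contact force between nut4 and lid between 6 and 36 N), for 0.2 s.
3. in the second round an opposite pair is snug (over 36 N each) while the other two are not yet (under 36 N) (((contact force between each of nut1, nut3 and lid above 36 N and contact force between each of nut2, nut4 and lid below 36 N) or (contact force between each of nut2, nut4 and lid above 36 N and contact force between each of nut1, nut3 and lid below 36 N))), for 0.2 s.
At the end, for the whole second after the job is handed in: All four nuts clamp the lid with 22 to 95 N each (about 0.2 to 0.75 N·m), the lid is level within 0.008 rad, centred on the pot within 5 mm and at rest (contact force between nut1 and lid between 22 and 95 N and contact force between nut2 and lid between 22 and 95 N and contact force between nut3 and lid between 22 and 95 N and contact force between nut4 and lid between 22 and 95 N and angle between lid's own z axis and vertical below 0.008 rad and horizontal distance between lid and pot below 0.005 m and linear speed of lid below 0.01 m/s); the robot touches nothing.
It fails at once if a nut is forced: it bears on the lid with more than 140 N (about 1.1 N·m) (contact force between any of nut1, nut2, nut3, nut4 and lid above 140 N).
It fails at once if a nut is hauled hard down (over 42 N) while the one opposite is still slack (under 2 N) ((contact force between nut1 and lid above 42 N and contact force between nut3 and lid below 2 N) or (contact force between nut2 and lid above 42 N and contact force between nut4 and lid below 2 N) or (contact force between nut3 and lid above 42 N and contact force between nut1 and lid below 2 N) or (contact force between nut4 and lid above 42 N and contact force between nut2 and lid below 2 N)).
It fails at once if a bystander is shifted more than 20 mm (distance of any of sharps_bin, rub_bottle, tray, tape_roll from where it was at the start of the episode above 0.02 m).
It also fails if it takes over 72 s, if anything falls off the work surface, if the arm or the gripper's body presses on something with over 40 N, if the wrist force passes 120 N, or if a joint passes its speed limit or range.

## Working session

There is one attempt and no reset: what is moved stays moved. The work goes in short steps, Python scripts to look and compute and a tool call to move; the robot and the scene stay as the last step left them, time stands still between calls to the robot, and variables do not carry over. Pictures are saved under pics/ and viewed, at most 10 in all, crops included, and the job is handed in when it is done.

Besides the shell and the picture viewer there is one more tool, called after "Request:" as name(argument=value, ...) on one line, values as JSON. apply_moves: Moves the arm, as the interface text tells. Its arguments: {"type":"object","properties":{"series":{"type":"string"},"squeeze":{"type":"number"}},"required":["series"]}

```bash
mkdir -p pics; ls; cat > h.py <<'E'
import numpy as np, cv2
from bench import sense, snapshot, hand_in, grip_depth
E
python3 - <<'E'
from h import *
import pickle
print(grip_depth, sense())
for n in ("scene","top"):
    s=snapshot(n); pickle.dump(s,open(n+".pkl","wb")); cv2.imwrite(f"pics/{n}.png",s["frame"]); print(n,s["intrinsics"],s["extrinsics"].round(3))
E
```

```text
pics
18.700000000000003 {'time': 0.0, 'joint_pos': array([-7.90918361e+01,  7.51668460e+00,  8.53282863e+01, -1.28218764e-03,
        8.72613521e+01, -4.89160217e+00]), 'qd': array([-0.11020945, -0.03789701, -0.03675406,  0.05397381,  0.01080962,
       -0.03796125]), 'joint_efforts': array([ 3.26009547e-05, -5.69389594e+01, -5.00552559e+01, -1.11221798e-04,
        1.47300301e-02,  5.48059143e-05]), 'tool_pos': array([ 163.29099323, -576.78843861,  230.23751044]), 'tcp_rot': array([-1.79893955e+02, -7.79031012e-03,  1.57998213e+01]), 'ft_force': array([-0.76177253, -0.65325273, -0.32239449]), 'wrist_torque': array([ 0.01730606, -0.02091712,  0.05036867]), 'grip_force': 0.0, 'finger_gap': 85.3046737683258}
scene [[501.82644815   0.         326.24008851]
 [  0.         501.82644815 243.6218227 ]
 [  0.           0.           1.        ]] [[ 5.770000e-01  6.540000e-01 -4.900000e-01  1.168933e+03]
 [ 8.170000e-01 -4.520000e-01  3.590000e-01 -4.848920e+02]
 [ 1.400000e-02 -6.070000e-01 -7.940000e-01  1.168097e+03]
 [ 0.000000e+00  0.000000e+00  0.000000e+00  1.000000e+00]]
top [[574.86082296   0.         318.33450794]
 [  0.         574.86082296 246.25371357]
 [  0.           0.           1.        ]] [[ 1.300000e-02 -9.910000e-01  1.370000e-01  3.692780e+02]
 [-1.000000e+00 -1.400000e-02 -8.000000e-03  1.937400e+01]
 [ 1.000000e-02 -1.360000e-01 -9.910000e-01  1.251513e+03]
 [ 0.000000e+00  0.000000e+00  0.000000e+00  1.000000e+00]]
```

View pics/scene.png

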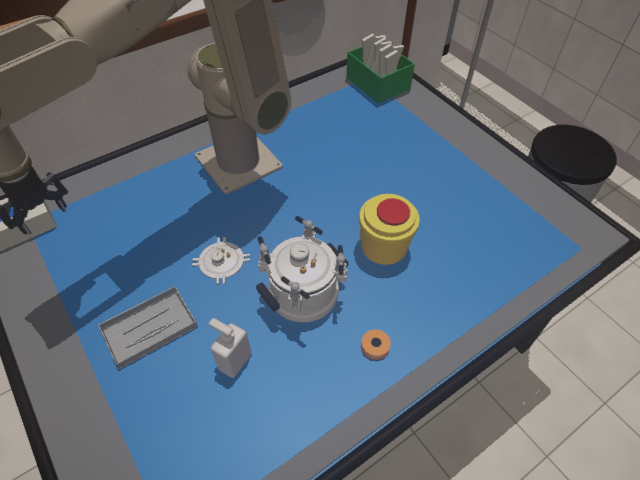

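View pics/top.png

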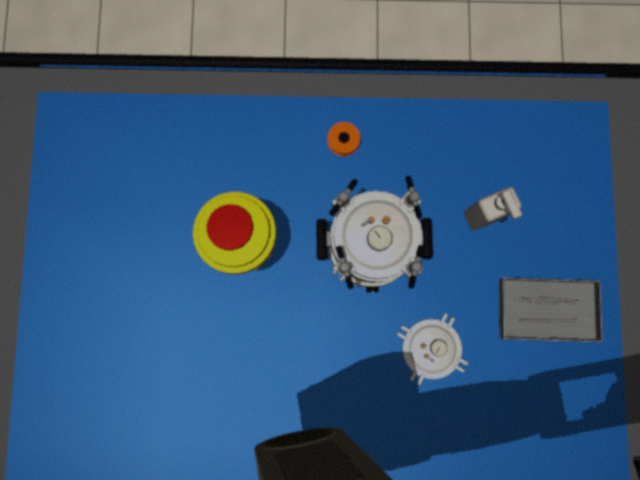

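The sterilizer is at scene (303,275) and top (377,237). The smaller lid-like disc at top (433,348) is the decoy: it lies on the table and carries no nuts. The pot lid is the larger one. In the top view, image up is +x and image left is +y. The dial at (372,290) is on -x, so the pot's yaw is about 0. The nuts are near: 1 (343,198), 2 (345,267), 3 (414,267), 4 (412,197). Next I'll confirm this in an enlarged crop.

```bash
cat >> h.py <<'E'
def plane(s,u,v,z):
    K,T=s["intrinsics"],s["extrinsics"]
    d=T[:3,:3]@np.linalg.solve(K,[u,v,1.]); o=T[:3,3]
    return (o+d*(z-o[2])/d[2])[:3]
E
python3 - <<'E'
from h import *
import pickle
s=pickle.load(open("top.pkl","rb")); f=s["frame"]
c=cv2.resize(f[165:305,305:450],None,fx=4,fy=4,interpolation=cv2.INTER_CUBIC); cv2.imwrite("pics/crop.png",c)
g=cv2.cvtColor(f,cv2.COLOR_BGR2HSV)
m=((g[...,2]<45)).astype(np.uint8); m[:165]=0;m[300:]=0;m[:,:305]=0;m[:,445:]=0
n,l,st,ce=cv2.connectedComponentsWithStats(m)
for i in range(1,n):
    if st[i,4]>8: print(st[i],ce[i].round(1),plane(s,*ce[i],176).round(0)[:2])
# lid rim: depth-based mask of lid height
K,T=s["intrinsics"],s["extrinsics"]; v,u=np.mgrid[:480,:640]
d=s["depth"]; P=np.stack([(u-K[0,2])/K[0,0]*d,(v-K[1,2])/K[1,1]*d,d],-1)@T[:3,:3].T+T[:3,3]
roi=np.zeros_like(m); roi[165:305,305:450]=1
for a,b in((130,150),(165,200)):
    k=(roi>0)&(P[...,2]>a)&(P[...,2]<b); q=P[k]
    print(a,k.sum(),q.mean(0).round(1),cv2.minEnclosingCircle(q[:,:2].astype(np.float32)))
    if a==165:
        n,l,st,ce=cv2.connectedComponentsWithStats(k.astype(np.uint8))
        for i in range(1,n):
            if st[i,4]>10: Q=P[l==i]; print(st[i],ce[i].round(1),Q.mean(0).round(1),Q[:,2].max().round(1),cv2.minAreaRect(Q[:,:2].astype(np.float32)))
E
```

```text
[406 177   6  11  44] [408.8 181.7] [ 645. -161.]
[348 180   9  10  46] [352.2 184.2] [639. -52.]
[331 204   9  11  53] [334.8 209. ] [590. -20.]
[415 206   6  12  48] [417.4 211.4] [ 587. -177.]
[417 219  15  40 392] [425.8 240. ] [ 532. -193.]
[317 220  12  39 356] [321.7 239. ] [531.   5.]
[337 247   7  11  50] [339.9 251.8] [507. -30.]
[346 276   7  12  51] [349.1 281.8] [451. -48.]
[409 276   6  11  49] [411.7 280.9] [ 454. -165.]
[367 287  11   4  42] [371.8 288.5] [439. -90.]
130 4483 [ 545.3 -103.7  144.1] ((546.4804077148438, -103.68338775634766), 109.04291534423828)
165 1820 [ 543.2 -103.5  181.1] ((546.66943359375, -105.34662628173828), 123.63912200927734)
[405 176  17  43 307] [413.4 196.8] [ 614.5 -168.8  181.4] 190.8 ((615.151123046875, -169.17294311523438), (83.41443634033203, 20.323841094970703), 8.452397346496582)
[329 179  29  37 299] [343.2 197.1] [611.6 -35.2 182.4] 194.1 ((612.4155883789062, -35.67475891113281), (19.002714157104492, 83.13676452636719), 49.76668930053711)
[361 216  14  11  53] [368.2 220.8] [568.6 -83.8 171.2] 177.1 ((567.9630126953125, -81.67974090576172), (10.108250617980957, 28.553632736206055), 32.11078643798828)
[384 216   6   7  27] [386.7 219.2] [ 572.7 -119.5  168.8] 175.2 ((573.155517578125, -120.02769470214844), (9.253711700439453, 12.248616218566895), 79.68953704833984)
[367 226  25  25 507] [379.1 238.1] [ 534.2 -103.5  179.8] 186.8 ((534.65185546875, -103.37781524658203), (45.89506912231445, 46.12116622924805), 89.11298370361328)
[408 245  16  44 313] [415.7 266.7] [ 480.7 -171.7  182.6] 193.3 ((481.4762878417969, -172.139892578125), (19.24546241760254, 83.14415740966797), 80.46663665771484)
[336 246  18  44 313] [344.5 267.3] [477.7 -38.4 183. ] 193.7 ((478.5338134765625, -38.725975036621094), (83.19963073730469, 20.4053897857666), 24.418264389038086)
```

View pics/crop.png

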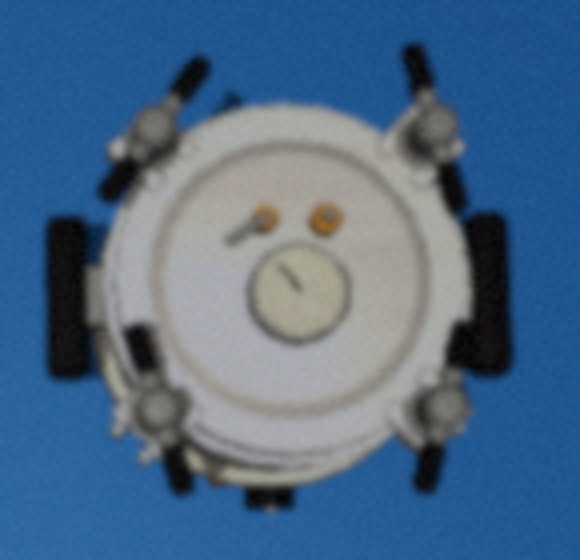

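The crop shows the larger lid on the pot, with hubs at about (153,130), (160,405), (445,405) and (437,122). They form a 134 mm square as they should, so this is the right lid. Its centre is at (546.9,-103.9) with yaw 1.2°. The bar angles are n1 -33°, n2 18°, n3 -15° and n4 15°.

The plan is to open the fingers to about 66 mm, straddle each hub, and push both arms of the bar by twisting.

```bash
cat >> h.py <<'E'
N={1:(612.7,-35.4),2:(478.3,-38.1),3:(481.2,-172.4),4:(615.5,-169.7)}
def plan(x,y,z,yaw,g=-0.55,n=None):
    """tool-axis rows from the present pose (tool down) to the target"""
    s=sense(); p=s["tool_pos"].copy(); a=s["tcp_rot"][2]; t=np.array([x,y,z],float)
    da=yaw-a; n=n or int(np.ceil(max(np.linalg.norm(t-p)/40,abs(da)/6.9)))
    rows=[]
    for i in range(n):
        k=np.radians(a); R=np.array([[np.cos(k),np.sin(k),0],[np.sin(k),-np.cos(k),0],[0,0,-1]])
        st=(t-p)/(n-i); w=-(yaw-a)/(n-i)
        r=np.r_[R.T@st/300,np.radians(w)/2].round(3); rows.append(" ".join(f"{v:g}" for v in r)+f" {g}")
        p=p+R@r[:3]*300; a-=np.degrees(r[3]*2)
    for i in range(0,n,5): print("; ".join(rows[i:i+5]))
def st():
    s=sense(); print("t%.2f"%s["time"],s["tool_pos"].round(1),"yaw %.1f"%s["tcp_rot"][2],"j6 %.1f"%s["joint_pos"][5],"F",s["ft_force"].round(1),"M",s["wrist_torque"].round(3),"e6 %.3f gap %.1f"%(s["joint_efforts"][5],s["finger_gap"]))
E
python3 -c "
from h import *
plan(*N[1],231,105)"
```

```text
0.107 -0.074 -0 -0.043 -0.55; 0.113 -0.064 -0 -0.043 -0.55; 0.118 -0.054 -0 -0.043 -0.55; 0.123 -0.044 -0 -0.043 -0.55; 0.126 -0.033 -0 -0.043 -0.55
0.128 -0.022 -0 -0.043 -0.55; 0.13 -0.011 -0 -0.043 -0.55; 0.13 -0 -0 -0.043 -0.55; 0.13 0.011 -0 -0.043 -0.55; 0.129 0.022 -0 -0.043 -0.55
0.126 0.033 -0 -0.044 -0.55; 0.123 0.044 -0 -0.043 -0.55; 0.118 0.055 -0 -0.044 -0.55; 0.113 0.065 -0 -0.043 -0.55; 0.107 0.074 -0.001 -0.044 -0.55
0.1 0.083 -0 -0.043 -0.55; 0.093 0.092 -0.001 -0.044 -0.55; 0.085 0.1 -0 -0.043 -0.55
```

Request:
apply_moves(series="0.107 -0.074 0 -0.043 -0.55; 0.113 -0.064 0 -0.043 -0.55; 0.118 -0.054 0 -0.043 -0.55; 0.123 -0.044 0 -0.043 -0.55; 0.126 -0.033 0 -0.043 -0.55", squeeze=40)

```text
time: 0.52
tool_pos: [288.7, -425.5, 230.8]
tcp_rot: [-180.0, -0.0, 40.6]
ft_force: [1.4, -0.3, -0.4]
finger_gap: 66.5
grip_force: 0.0
```

Request:
apply_moves(series="0.128 -0.022 0 -0.043 -0.55; 0.13 -0.011 0 -0.043 -0.55; 0.13 0 0 -0.043 -0.55; 0.13 0.011 0 -0.043 -0.55; 0.129 0.022 0 -0.043 -0.55")

```text
time: 0.93
tool_pos: [413.7, -274.9, 231.0]
tcp_rot: [-180.0, -0.0, 65.3]
ft_force: [0.8, -0.7, -0.6]
finger_gap: 66.3
grip_force: 0.0
```

Request:
apply_moves(series="0.126 0.033 0 -0.044 -0.55; 0.123 0.044 0 -0.043 -0.55; 0.118 0.055 0 -0.044 -0.55; 0.113 0.065 0 -0.043 -0.55; 0.107 0.074 0 -0.044 -0.55")

```text
time: 1.35
tool_pos: [538.6, -124.5, 230.9]
tcp_rot: [-180.0, -0.0, 90.3]
ft_force: [-0.1, -0.2, -0.0]
finger_gap: 66.2
grip_force: 0.0
```

Request:
apply_moves(series="0.1 0.083 0 -0.043 -0.55; 0.093 0.092 0 -0.044 -0.55; 0.085 0.1 0 -0.043 -0.55; 0 0 0 0 -0.55")

```text
time: 1.68
tool_pos: [615.3, -29.9, 229.7]
tcp_rot: [180.0, -0.2, 105.5]
ft_force: [0.6, -0.4, -0.1]
finger_gap: 66.5
grip_force: 0.0
```

```bash
python3 - <<'E'
from h import *
st(); s=snapshot("wrist"); st()
print(s["intrinsics"],s["tool_from_camera"].round(3)); cv2.imwrite("pics/w1.png",s["frame"])
import pickle; pickle.dump(s,open("w1.pkl","wb"))
plan(*N[1],229.5,105,n=1)
E
```

```text
t1.68 [615.3 -29.9 229.7] yaw 105.5 j6 -23.2 F [ 0.6 -0.4 -0.1] M [-0.004 -0.068 -0.057] e6 -0.644 gap 66.5
t1.73 [613.8 -32.5 229.7] yaw 105.3 j6 -23.1 F [ 0.2 -0.6 -0.1] M [-0.018  0.007  0.028] e6 -0.312 gap 66.2
[[371.64829954   0.         317.07057482]
 [  0.         371.64829954 241.68967055]
 [  0.           0.           1.        ]] [[ 1.00000e-03 -9.51000e-01 -3.09000e-01  7.83370e+01]
 [ 1.00000e+00  0.00000e+00  1.00000e-03  1.06800e+00]
 [-1.00000e-03 -3.09000e-01  9.51000e-01 -1.43032e+02]
 [ 0.00000e+00  0.00000e+00  0.00000e+00  1.00000e+00]]
-0.008 -0.006 0.001 0.002 -0.55
```

View pics/w1.png

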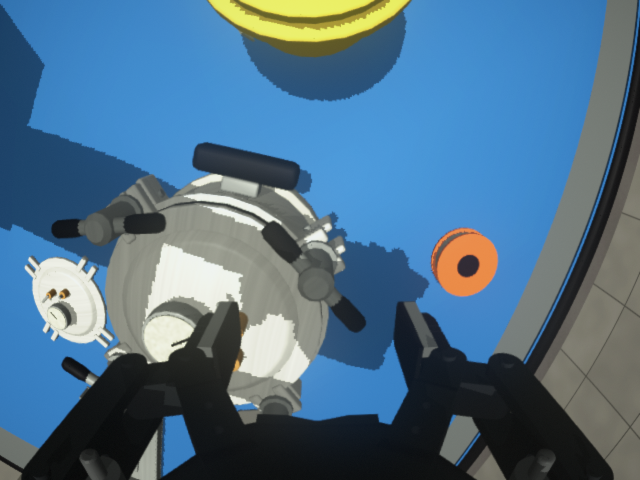

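The wrist view shows nut 1's hub top at (318,281), with bar grips at (282,243) and (349,316). I'll cast those as a check.

```bash
cat >> h.py <<'E'
def wray(s,pos,yaw,u,v,z):
    K=s["intrinsics"]; a=np.array([(u-K[0,2])/K[0,0],(v-K[1,2])/K[1,1]]); th=np.hypot(*a)
    d=np.r_[a/th*np.sin(th),np.cos(th)]; T=s["tool_from_camera"]; k=np.radians(yaw)
    R=np.array([[np.cos(k),np.sin(k),0],[np.sin(k),-np.cos(k),0],[0,0,-1]])
    o=np.array(pos)+R@T[:3,3]; d=R@T[:3,:3]@d
    return o+d*(z-o[2])/d[2]
E
python3 - <<'E'
from h import *
import pickle; s=pickle.load(open("w1.pkl","rb"))
for p in ((615.3,-29.9,229.7),(613.8,-32.5,229.7)):
  print(wray(s,p,105.4,317,281,188).round(1),[wray(s,p,105.4,*q,182).round(1) for q in((282,243),(349,316))])
E
```

```text
[617.6 -33.5 188. ] [array([594. , -19.5, 182. ]), array([642.4, -53. , 182. ])]
[616.1 -36.1 188. ] [array([592.5, -22.1, 182. ]), array([640.9, -55.6, 182. ])]
```

Request:
apply_moves(series="-0.004 -0.008 0.12 0 -0.55; 0 0 0.105 0 -0.55; 0 0 0 0 -0.55")

```text
time: 1.98
tool_pos: [606.1, -37.6, 155.9]
tcp_rot: [-179.4, -0.3, 104.9]
ft_force: [-1.6, -0.2, -3.1]
finger_gap: 66.2
grip_force: 0.0
```

Request:
apply_moves(series="0 0 0 0 -0.55; 0 0 0 0 -0.55")

```text
time: 2.15
tool_pos: [611.2, -38.3, 165.4]
tcp_rot: [179.9, 0.0, 104.9]
ft_force: [0.4, 0.5, 0.2]
finger_gap: 66.0
grip_force: 0.0
```

```bash
python3 -c "
from h import *
st(); plan(614.2,-35.4,160,105,n=1)"
```

```text
t2.15 [611.2 -38.3 165.4] yaw 104.9 j6 -23.3 F [0.4 0.5 0.2] M [ 0.009 -0.018 -0.043] e6 0.003 gap 66.0
0.007 0.012 0.018 -0.001 -0.55
```

Request:
apply_moves(series="0.007 0.012 0.016 0 -0.55; 0 0 0 0.03 -0.55; 0 0 0 0.05 -0.55; 0 0 0 0.05 -0.55; 0 0 0 0.05 -0.55")

```text
time: 2.57
tool_pos: [615.3, -34.8, 161.4]
tcp_rot: [179.8, 0.0, 84.0]
ft_force: [-0.1, -1.0, -0.4]
finger_gap: 66.4
grip_force: 0.4
```

Request:
apply_moves(series="0 0 0 0.04 -0.55; 0 0 0 0.04 -0.55; 0 0 0 0.04 -0.55; 0 0 0 0.04 -0.55")

```text
time: 2.9
tool_pos: [615.2, -35.0, 161.3]
tcp_rot: [179.8, -0.0, 65.7]
ft_force: [0.5, 0.1, -0.1]
finger_gap: 66.3
grip_force: 0.4
```

```bash
python3 -c "
from h import *
st()"
```

```text
t2.90 [615.2 -35.  161.3] yaw 65.7 j6 16.2 F [ 0.5  0.1 -0.1] M [-0.152  0.014 -0.003] e6 -1.984 gap 66.3
```

Request:
apply_moves(series="0 0 0 0.035 -0.55; 0 0 0 0.035 -0.55; 0 0 0 0.035 -0.55; 0 0 0 0.035 -0.55")

```text
time: 3.23
tool_pos: [615.4, -34.8, 161.4]
tcp_rot: [179.8, -0.1, 49.7]
ft_force: [0.9, 0.1, -0.6]
finger_gap: 65.6
grip_force: 0.4
```

```bash
python3 -c "
from h import *
st()"
```

```text
t3.23 [615.4 -34.8 161.4] yaw 49.7 j6 32.3 F [ 0.9  0.1 -0.6] M [ 0.029 -0.143 -0.031] e6 -1.730 gap 65.6
```

Request:
apply_moves(series="0 0 0 0.03 -0.55; 0 0 0 0.03 -0.55; 0 0 0 0.03 -0.55")

```text
time: 3.48
tool_pos: [615.4, -34.8, 161.4]
tcp_rot: [179.8, -0.2, 39.5]
ft_force: [0.8, -0.0, -0.9]
finger_gap: 65.9
grip_force: 0.4
```

```bash
python3 -c "
from h import *
st()
s=snapshot('wrist'); cv2.imwrite('pics/w2.png',s['frame'])"
```

```text
t3.48 [615.4 -34.8 161.4] yaw 39.5 j6 42.5 F [ 0.8 -0.  -0.9] M [ 0.077 -0.145 -0.01 ] e6 -1.476 gap 65.9
```

View pics/w2.png

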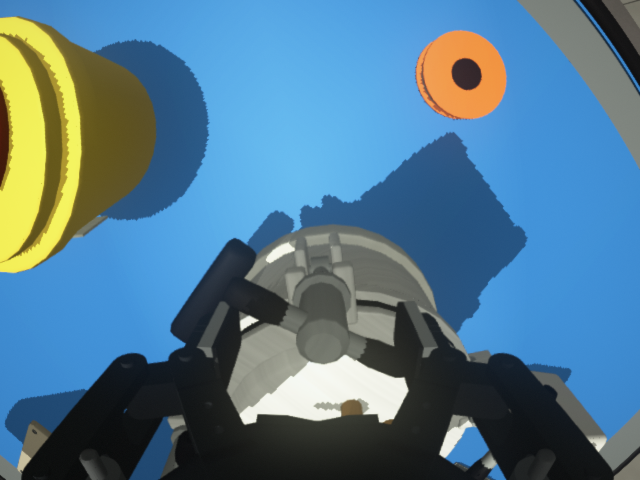

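The bar is engaged, with the left finger behind the left arm at (265,300) and the hub at (322,330). It is still turning freely, so I'll carry on.

Request:
apply_moves(series="0 0 0 0.03 -0.55; 0 0 0 0.03 -0.55; 0 0 0 0.03 -0.55")

```text
time: 3.78
tool_pos: [615.4, -34.8, 161.2]
tcp_rot: [179.9, -0.2, 29.2]
ft_force: [1.8, -0.6, 0.4]
finger_gap: 66.2
grip_force: 0.7
```

```bash
python3 -c "
from h import *
st()"
```

```text
t3.78 [615.4 -34.8 161.2] yaw 29.2 j6 52.8 F [ 1.8 -0.6  0.4] M [ 0.055 -0.299  0.04 ] e6 -1.477 gap 66.2
```

Request:
apply_moves(series="0 0 0 0.025 -0.55; 0 0 0 0.025 -0.55; 0 0 0 0.025 -0.55")

```text
time: 4.03
tool_pos: [615.4, -34.7, 161.2]
tcp_rot: [179.9, -0.2, 20.7]
ft_force: [1.7, -0.3, -0.2]
finger_gap: 66.0
grip_force: 0.7
```

```bash
python3 -c "
from h import *
st()"
```

```text
t4.03 [615.4 -34.7 161.2] yaw 20.7 j6 61.3 F [ 1.7 -0.3 -0.2] M [-0.039 -0.287  0.093] e6 -1.201 gap 66.0
```

Contact now comes from one finger. The force of 1.75 N at 34 mm gives about 0.06 N·m, and Mz agrees, so the nut is on the plateau. The pushing force therefore gives the torque directly.

Request:
apply_moves(series="0 0 0 0.025 -0.55; 0 0 0 0.025 -0.55; 0 0 0 0.025 -0.55")

```text
time: 4.28
tool_pos: [615.4, -34.7, 161.2]
tcp_rot: [179.9, -0.2, 12.1]
ft_force: [1.0, -0.2, -0.5]
finger_gap: 65.8
grip_force: 0.7
```

Request:
apply_moves(series="0 0 0 0.02 -0.55; 0 0 0 0.02 -0.55; 0 0 0 0.02 -0.55")

```text
time: 4.53
tool_pos: [615.4, -34.7, 161.2]
tcp_rot: [180.0, -0.2, 5.2]
ft_force: [1.8, 0.1, -0.0]
finger_gap: 65.9
grip_force: 0.6
```

```bash
python3 -c "
from h import *
st()"
```

```text
t4.53 [615.4 -34.7 161.2] yaw 5.2 j6 76.8 F [ 1.8  0.1 -0. ] M [ 0.062 -0.273  0.06 ] e6 -0.951 gap 65.9
```

Request:
apply_moves(series="0 0 0 0.025 -0.55; 0 0 0 0.025 -0.55; 0 0 0 0.025 -0.55")

```text
time: 4.78
tool_pos: [615.4, -34.8, 161.2]
tcp_rot: [180.0, -0.2, -3.4]
ft_force: [2.0, 0.4, 0.1]
finger_gap: 66.1
grip_force: 0.7
```

Request:
apply_moves(series="0 0 0 0.02 -0.55; 0 0 0 0.02 -0.55; 0 0 0 0.02 -0.55")

```text
time: 5.03
tool_pos: [615.6, -34.8, 161.2]
tcp_rot: [-180.0, -0.2, -10.2]
ft_force: [3.0, 0.3, -1.5]
finger_gap: 66.1
grip_force: 1.0
```

```bash
python3 -c "
from h import *
st()"
```

```text
t5.03 [615.6 -34.8 161.2] yaw -10.2 j6 92.2 F [ 3.   0.3 -1.5] M [-0.086 -0.392  0.035] e6 -0.921 gap 66.1
```

Request:
apply_moves(series="0 0 0 0.02 -0.55; 0 0 0 0.02 -0.55; 0 0 0 0.02 -0.55")

```text
time: 5.28
tool_pos: [615.7, -34.9, 161.3]
tcp_rot: [-180.0, -0.3, -17.1]
ft_force: [3.6, -1.3, -0.5]
finger_gap: 66.0
grip_force: 1.3
```

```bash
python3 -c "
from h import *
st()"
```

```text
t5.28 [615.7 -34.9 161.3] yaw -17.1 j6 99.1 F [ 3.6 -1.3 -0.5] M [-0.074 -0.553  0.081] e6 -0.902 gap 66.0
```

Request:
apply_moves(series="0 0 0 0.02 -0.55; 0 0 0 0.025 -0.55")

```text
time: 5.45
tool_pos: [615.8, -35.0, 161.4]
tcp_rot: [-179.9, -0.3, -22.3]
ft_force: [4.3, -1.1, -0.6]
finger_gap: 66.1
grip_force: 1.5
```

```bash
python3 -c "
from h import *
st()"
```

```text
t5.45 [615.8 -35.  161.4] yaw -22.3 j6 104.3 F [ 4.3 -1.1 -0.6] M [-0.177 -0.612  0.117] e6 -1.359 gap 66.1
```

Request:
apply_moves(series="0 0 0 -0.06 -0.55; 0 0 0 -0.06 -0.55; 0 0 -0.1 -0.05 -0.55; 0 0 -0.08 -0.05 -0.55; 0 0 0 -0.05 -0.55")

```text
time: 5.87
tool_pos: [617.4, -35.2, 221.3]
tcp_rot: [179.8, -0.6, 9.1]
ft_force: [0.5, 0.1, 2.2]
finger_gap: 66.3
grip_force: 0.0
```

```bash
python3 -c "
from h import *
st(); plan(482.6,-172.0,213,122)"
```

```text
t5.87 [617.4 -35.2 221.3] yaw 9.1 j6 72.9 F [0.5 0.1 2.2] M [-0.067 -0.032 -0.029] e6 2.506 gap 66.3
-0.03 0.022 0.002 -0.058 -0.55; -0.033 0.019 0.002 -0.058 -0.55; -0.035 0.015 0.002 -0.058 -0.55; -0.036 0.011 0.002 -0.058 -0.55; -0.037 0.006 0.002 -0.058 -0.55
-0.038 0.002 0.001 -0.058 -0.55; -0.038 -0.002 0.002 -0.058 -0.55; -0.037 -0.007 0.001 -0.058 -0.55; -0.036 -0.011 0.002 -0.058 -0.55; -0.034 -0.015 0.001 -0.058 -0.55
-0.033 -0.019 0.002 -0.058 -0.55; -0.03 -0.022 0.001 -0.058 -0.55; -0.027 -0.026 0.002 -0.058 -0.55; -0.024 -0.029 0.001 -0.058 -0.55; -0.021 -0.031 0.002 -0.058 -0.55
-0.017 -0.034 0.001 -0.058 -0.55; -0.013 -0.035 0.002 -0.058 -0.55
```

Request:
apply_moves(series="-0.03 0.022 0.002 -0.058 -0.55; -0.033 0.019 0.002 -0.058 -0.55; -0.035 0.015 0.002 -0.058 -0.55; -0.036 0.011 0.002 -0.058 -0.55; -0.037 0.006 0.002 -0.058 -0.55")

```text
time: 6.28
tool_pos: [574.5, -75.3, 211.9]
tcp_rot: [179.9, -0.1, 42.3]
ft_force: [-0.2, -1.4, 0.1]
finger_gap: 65.9
grip_force: 0.0
```

Request:
apply_moves(series="-0.038 0.002 0.001 -0.058 -0.55; -0.038 -0.002 0.002 -0.058 -0.55; -0.037 -0.007 0.001 -0.058 -0.55; -0.036 -0.011 0.002 -0.058 -0.55; -0.034 -0.015 0.001 -0.058 -0.55")

```text
time: 6.7
tool_pos: [534.4, -115.3, 209.8]
tcp_rot: [179.8, 0.0, 75.6]
ft_force: [-0.3, -0.1, 0.2]
finger_gap: 66.0
grip_force: 0.0
```

Request:
apply_moves(series="-0.033 -0.019 0.002 -0.058 -0.55; -0.03 -0.022 0.001 -0.058 -0.55; -0.027 -0.026 0.002 -0.058 -0.55; -0.024 -0.029 0.001 -0.058 -0.55; -0.021 -0.031 0.002 -0.058 -0.55")

```text
time: 7.12
tool_pos: [494.7, -155.4, 207.5]
tcp_rot: [179.9, 0.1, 108.8]
ft_force: [0.2, -0.6, 0.9]
finger_gap: 66.0
grip_force: 0.0
```

Request:
apply_moves(series="-0.017 -0.034 0.001 -0.058 -0.55; -0.013 -0.035 0.002 -0.058 -0.55; 0 0 0 0 -0.55; 0 0 0 0 -0.55")

```text
time: 7.45
tool_pos: [478.9, -171.2, 206.1]
tcp_rot: [179.9, 0.1, 121.4]
ft_force: [1.8, 0.6, 0.7]
finger_gap: 66.4
grip_force: 0.0
```

```bash
python3 -c "
from h import *
st(); plan(482.6,-172.0,161,122,n=2)
s=snapshot('wrist'); cv2.imwrite('pics/w3.png',s['frame']); import pickle; pickle.dump(s,open('w3.pkl','wb'))"
```

```text
t7.45 [ 478.9 -171.2  206.1] yaw 121.4 j6 -56.9 F [1.8 0.6 0.7] M [ 0.001 -0.029 -0.014] e6 -1.190 gap 66.4
-0.004 0.005 0.075 -0.002 -0.55; -0.005 0.004 0.075 -0.003 -0.55
```

View pics/w3.png

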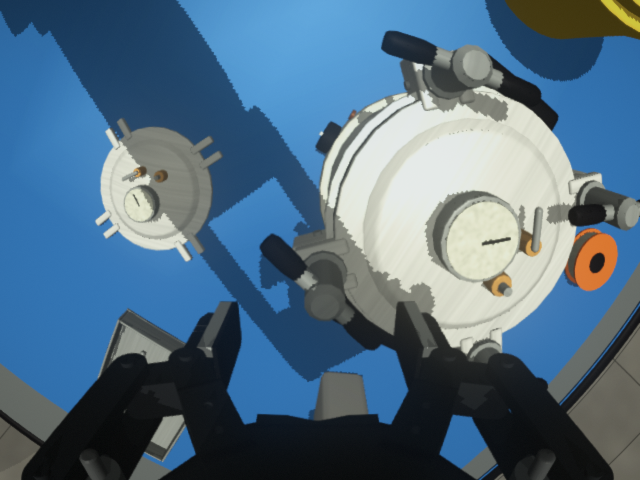

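Nut 3's hub top is at (325,301). One bar grip is at (285,255), and the other runs down-right to (370,335), under the right finger line.

```bash
python3 - <<'E'
from h import *
import pickle; s=pickle.load(open("w3.pkl","rb"))
p=(478.9,-171.2,206.1)
print(wray(s,p,121.4,325,301,188).round(1),[wray(s,p,121.4,*q,182).round(1) for q in((285,255),(363,330))])
E
```

```text
[ 485.4 -172.6  188. ] [array([ 457.7, -164.2,  182. ]), array([ 513.4, -179.5,  182. ])]
```

Request:
apply_moves(series="-0.006 0.006 0.075 0 -0.55; -0.006 0.007 0.072 0 -0.55; 0 0 0 0 -0.55; 0 0 0 0.03 -0.55; 0 0 0 0.04 -0.55")

```text
time: 7.92
tool_pos: [483.8, -171.1, 161.1]
tcp_rot: [-180.0, -0.0, 113.4]
ft_force: [1.5, 0.4, -0.1]
finger_gap: 65.8
grip_force: 0.0
```

Request:
apply_moves(series="0 0 0 0.04 -0.55; 0 0 0 0.04 -0.55; 0 0 0 0.04 -0.55; 0 0 0 0.04 -0.55; 0 0 0 0.04 -0.55")

```text
time: 8.33
tool_pos: [484.2, -171.6, 162.0]
tcp_rot: [179.9, 0.0, 90.4]
ft_force: [-0.1, -0.7, 0.6]
finger_gap: 66.2
grip_force: 0.4
```

Request:
apply_moves(series="0 0 0 0.03 -0.55; 0 0 0 0.03 -0.55; 0 0 0 0.03 -0.55")

```text
time: 8.58
tool_pos: [484.2, -171.5, 162.0]
tcp_rot: [179.9, 0.0, 80.2]
ft_force: [0.1, -0.9, -0.3]
finger_gap: 65.9
grip_force: 0.3
```

```bash
python3 -c "
from h import *
st()"
```

```text
t8.58 [ 484.2 -171.5  162. ] yaw 80.2 j6 -15.4 F [ 0.1 -0.9 -0.3] M [-0.063  0.036  0.017] e6 -1.474 gap 65.9
```

Request:
apply_moves(series="0 0 0 0.03 -0.55; 0 0 0 0.03 -0.55; 0 0 0 0.03 -0.55")

```text
time: 8.83
tool_pos: [484.2, -171.5, 162.0]
tcp_rot: [179.9, 0.0, 69.8]
ft_force: [0.1, -0.3, 0.3]
finger_gap: 65.9
grip_force: 0.3
```

Request:
apply_moves(series="0 0 0 0.025 -0.55; 0 0 0 0.025 -0.55; 0 0 0 0.025 -0.55")

```text
time: 9.08
tool_pos: [484.1, -171.5, 161.9]
tcp_rot: [179.9, 0.0, 61.3]
ft_force: [0.9, 0.2, 0.5]
finger_gap: 66.7
grip_force: 0.3
```

```bash
python3 -c "
from h import *
st()"
```

```text
t9.08 [ 484.1 -171.5  161.9] yaw 61.3 j6 3.5 F [0.9 0.2 0.5] M [-0.048  0.022  0.004] e6 -1.229 gap 66.7
```

Request:
apply_moves(series="0 0 0 0.03 -0.55; 0 0 0 0.03 -0.55; 0 0 0 0.03 -0.55")

```text
time: 9.33
tool_pos: [484.1, -171.5, 161.9]
tcp_rot: [179.9, -0.0, 50.9]
ft_force: [-1.0, -0.4, -0.6]
finger_gap: 65.9
grip_force: 0.3
```

```bash
python3 -c "
from h import *
st()"
```

```text
t9.33 [ 484.1 -171.5  161.9] yaw 50.9 j6 13.8 F [-1.  -0.4 -0.6] M [-0.161  0.058  0.004] e6 -1.489 gap 65.9
```

Request:
apply_moves(series="0 0 0 0.025 -0.55; 0 0 0 0.025 -0.55; 0 0 0 0.025 -0.55")

```text
time: 9.58
tool_pos: [484.2, -171.4, 161.9]
tcp_rot: [179.9, -0.0, 42.4]
ft_force: [0.4, 0.6, -0.7]
finger_gap: 66.3
grip_force: 0.4
```

```bash
python3 -c "
from h import *
st()"
```

```text
t9.58 [ 484.2 -171.4  161.9] yaw 42.4 j6 22.4 F [ 0.4  0.6 -0.7] M [ 0.006 -0.118  0.042] e6 -1.225 gap 66.3
```

Request:
apply_moves(series="0 0 0 0.025 -0.55; 0 0 0 0.025 -0.55; 0 0 0 0.025 -0.55")

```text
time: 9.83
tool_pos: [484.3, -171.3, 161.9]
tcp_rot: [179.9, -0.1, 33.8]
ft_force: [1.5, -0.5, -1.3]
finger_gap: 66.2
grip_force: 0.6
```

```bash
python3 -c "
from h import *
st()"
```

```text
t9.83 [ 484.3 -171.3  161.9] yaw 33.8 j6 31.0 F [ 1.5 -0.5 -1.3] M [ 0.052 -0.189  0.001] e6 -1.218 gap 66.2
```

Request:
apply_moves(series="0 0 0 0.02 -0.55; 0 0 0 0.02 -0.55; 0 0 0 0.02 -0.55")

```text
time: 10.08
tool_pos: [484.4, -171.4, 162.0]
tcp_rot: [179.9, -0.1, 26.9]
ft_force: [0.6, 0.2, -1.5]
finger_gap: 66.1
grip_force: 0.7
```

```bash
python3 -c "
from h import *
st()"
```

```text
t10.08 [ 484.4 -171.4  162. ] yaw 26.9 j6 37.8 F [ 0.6  0.2 -1.5] M [-0.007 -0.228  0.011] e6 -0.954 gap 66.1
```

Request:
apply_moves(series="0 0 0 0.03 -0.55; 0 0 0 0.03 -0.55; 0 0 0 0.03 -0.55")

```text
time: 10.33
tool_pos: [484.4, -171.3, 161.9]
tcp_rot: [180.0, -0.1, 16.6]
ft_force: [0.8, -0.3, -1.3]
finger_gap: 65.9
grip_force: 0.8
```

```bash
python3 -c "
from h import *
st()"
```

```text
t10.33 [ 484.4 -171.3  161.9] yaw 16.6 j6 48.2 F [ 0.8 -0.3 -1.3] M [-0.02  -0.24   0.092] e6 -1.465 gap 65.9
```

Request:
apply_moves(series="0 0 0 0.02 -0.55; 0 0 0 0.02 -0.55; 0 0 0 0.02 -0.55")

```text
time: 10.58
tool_pos: [484.5, -171.3, 161.9]
tcp_rot: [180.0, -0.1, 9.7]
ft_force: [2.4, 0.9, -1.4]
finger_gap: 66.5
grip_force: 1.0
```

```bash
python3 -c "
from h import *
st()"
```

```text
t10.58 [ 484.5 -171.3  161.9] yaw 9.7 j6 55.0 F [ 2.4  0.9 -1.4] M [ 0.091 -0.385  0.124] e6 -0.920 gap 66.5
```

Request:
apply_moves(series="0 0 0 0.02 -0.55; 0 0 0 0.02 -0.55; 0 0 0 0.02 -0.55")

```text
time: 10.83
tool_pos: [484.7, -171.3, 162.0]
tcp_rot: [180.0, -0.1, 2.9]
ft_force: [3.8, 0.3, -0.8]
finger_gap: 66.2
grip_force: 1.4
```

```bash
python3 -c "
from h import *
st()"
```

```text
t10.83 [ 484.7 -171.3  162. ] yaw 2.9 j6 61.9 F [ 3.8  0.3 -0.8] M [ 0.088 -0.476  0.073] e6 -0.901 gap 66.2
```

Request:
apply_moves(series="0 0 0 0.02 -0.55; 0 0 0 0.025 -0.55")

```text
time: 11.0
tool_pos: [484.8, -171.4, 162.1]
tcp_rot: [180.0, -0.1, -2.3]
ft_force: [4.0, -0.5, -2.4]
finger_gap: 66.3
grip_force: 1.7
```

```bash
python3 -c "
from h import *
st()"
```

```text
t11.00 [ 484.8 -171.4  162.1] yaw -2.3 j6 67.1 F [ 4.  -0.5 -2.4] M [ 0.011 -0.642  0.12 ] e6 -1.353 gap 66.3
```

Request:
apply_moves(series="0 0 0 -0.06 -0.55; 0 0 0 -0.06 -0.55; 0 0 -0.08 -0.06 -0.55; 0 0 -0.08 -0.06 -0.55; 0 0 0 -0.06 -0.55")

```text
time: 11.42
tool_pos: [486.2, -172.3, 215.2]
tcp_rot: [179.6, -0.3, 32.5]
ft_force: [2.5, 0.6, 0.3]
finger_gap: 66.3
grip_force: 0.0
```

```bash
python3 -c "
from h import *
st(); plan(618.3,-169.5,212,152)"
```

```text
t11.42 [ 486.2 -172.3  215.2] yaw 32.5 j6 32.2 F [2.5 0.6 0.3] M [ 0.01  -0.031 -0.041] e6 3.017 gap 66.3
0.021 0.013 0.001 -0.058 -0.55; 0.019 0.015 0.001 -0.058 -0.55; 0.017 0.017 0.001 -0.058 -0.55; 0.015 0.019 0.001 -0.058 -0.55; 0.013 0.021 0 -0.058 -0.55
0.011 0.022 0.001 -0.058 -0.55; 0.008 0.023 0 -0.058 -0.55; 0.005 0.024 0.001 -0.058 -0.55; 0.002 0.024 0 -0.058 -0.55; -0 0.025 0.001 -0.058 -0.55
-0.003 0.024 0 -0.058 -0.55; -0.006 0.024 0.001 -0.058 -0.55; -0.009 0.023 0 -0.058 -0.55; -0.011 0.022 0.001 -0.058 -0.55; -0.014 0.02 0 -0.058 -0.55
-0.016 0.018 0.001 -0.057 -0.55; -0.018 0.017 0 -0.058 -0.55; -0.02 0.014 0.001 -0.057 -0.55
```

Request:
apply_moves(series="0.021 0.013 0.001 -0.058 -0.55; 0.019 0.015 0.001 -0.058 -0.55; 0.017 0.017 0.001 -0.058 -0.55; 0.015 0.019 0.001 -0.058 -0.55; 0.013 0.021 0 -0.058 -0.55")

```text
time: 11.83
tool_pos: [520.9, -170.9, 208.7]
tcp_rot: [179.9, -0.0, 65.8]
ft_force: [-0.4, 0.4, -0.1]
finger_gap: 66.0
grip_force: 0.0
```

Request:
apply_moves(series="0.011 0.022 0.001 -0.058 -0.55; 0.008 0.023 0 -0.058 -0.55; 0.005 0.024 0 -0.058 -0.55; 0.002 0.024 0 -0.058 -0.55; 0 0.025 0 -0.058 -0.55")

```text
time: 12.25
tool_pos: [557.7, -170.0, 208.5]
tcp_rot: [179.9, 0.0, 99.0]
ft_force: [0.1, -0.5, -0.1]
finger_gap: 66.1
grip_force: 0.0
```

Request:
apply_moves(series="-0.003 0.024 0 -0.058 -0.55; -0.006 0.024 0 -0.058 -0.55; -0.009 0.023 0 -0.058 -0.55; -0.011 0.022 0 -0.058 -0.55; -0.014 0.02 0 -0.058 -0.55")

```text
time: 12.67
tool_pos: [594.5, -169.1, 208.4]
tcp_rot: [180.0, 0.0, 132.2]
ft_force: [0.1, 0.1, -0.2]
finger_gap: 66.3
grip_force: 0.0
```

Request:
apply_moves(series="-0.016 0.018 0 -0.057 -0.55; -0.018 0.017 0 -0.058 -0.55; -0.02 0.014 0 -0.057 -0.55; 0 0 0 0 -0.55; 0 0 0 0 -0.55")

```text
time: 13.08
tool_pos: [616.0, -168.9, 207.9]
tcp_rot: [180.0, 0.0, 151.5]
ft_force: [0.1, -0.6, 0.2]
finger_gap: 66.3
grip_force: 0.0
```

```bash
python3 -c "
from h import *
st(); plan(618.3,-169.5,161.5,152,n=2)
s=snapshot('wrist'); cv2.imwrite('pics/w4.png',s['frame']); import pickle; pickle.dump(s,open('w4.pkl','wb'))"
```

```text
t13.08 [ 616.  -168.9  207.9] yaw 151.5 j6 -81.4 F [ 0.1 -0.6  0.2] M [ 0.065 -0.009 -0.011] e6 -0.844 gap 66.3
-0.004 0.001 0.077 -0.002 -0.55; -0.004 0.001 0.078 -0.003 -0.55
```

View pics/w4.png

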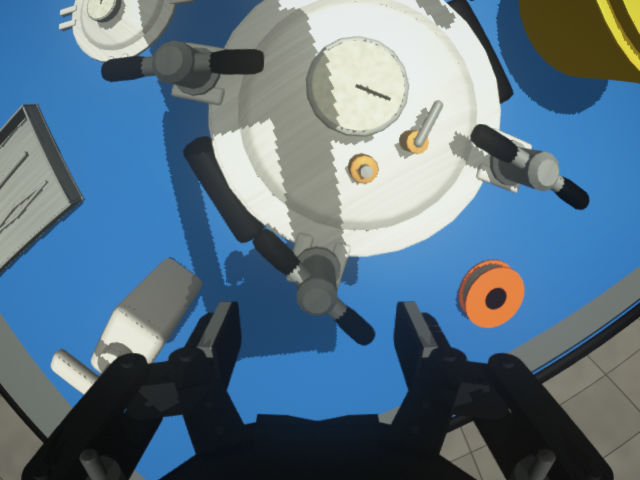

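Nut 4's hub is at (318,299), with bar grips at (276,252) and (355,328). The gripper is nearly centred on it. I'll cast that to make sure.

```bash
python3 - <<'E'
from h import *
import pickle; s=pickle.load(open("w4.pkl","rb"))
p=(616.0,-168.9,207.9)
print(wray(s,p,151.5,318,299,188).round(1),[wray(s,p,151.5,*q,182).round(1) for q in((276,252),(355,328))])
E
```

```text
[ 620.4 -170.5  188. ] [array([ 591.1, -177.8,  182. ]), array([ 647.8, -163. ,  182. ])]
```

Request:
apply_moves(series="-0.006 0 0.08 0 -0.55; -0.006 0.001 0.075 0 -0.55; 0 0 0 0 -0.55; 0 0 0 0.03 -0.55; 0 0 0 0.04 -0.55")

```text
time: 13.55
tool_pos: [618.3, -170.6, 161.1]
tcp_rot: [-180.0, -0.1, 143.4]
ft_force: [-0.2, -0.1, 1.3]
finger_gap: 66.4
grip_force: 0.0
```

Request:
apply_moves(series="0 0 0 0.04 -0.55; 0 0 0 0.04 -0.55; 0 0 0 0.04 -0.55; 0 0 0 0.04 -0.55; 0 0 0 0.04 -0.55")

```text
time: 13.97
tool_pos: [618.9, -171.0, 162.1]
tcp_rot: [180.0, 0.0, 120.4]
ft_force: [-0.3, 0.8, -1.1]
finger_gap: 66.2
grip_force: 0.4
```

Request:
apply_moves(series="0 0 0 0.03 -0.55; 0 0 0 0.03 -0.55; 0 0 0 0.03 -0.55")

```text
time: 14.22
tool_pos: [618.8, -170.9, 162.1]
tcp_rot: [180.0, 0.0, 110.1]
ft_force: [0.5, -0.9, -1.1]
finger_gap: 66.1
grip_force: 0.4
```

```bash
python3 -c "
from h import *
st()"
```

```text
t14.22 [ 618.8 -170.9  162.1] yaw 110.1 j6 -40.1 F [ 0.5 -0.9 -1.1] M [-0.06  -0.009 -0.045] e6 -1.473 gap 66.1
```

Request:
apply_moves(series="0 0 0 0.03 -0.55; 0 0 0 0.03 -0.55; 0 0 0 0.03 -0.55")

```text
time: 14.47
tool_pos: [618.8, -170.9, 162.0]
tcp_rot: [180.0, 0.0, 99.8]
ft_force: [-0.2, 0.6, 0.0]
finger_gap: 66.2
grip_force: 0.7
```

```bash
python3 -c "
from h import *
st()"
```

```text
t14.47 [ 618.8 -170.9  162. ] yaw 99.8 j6 -29.8 F [-0.2  0.6  0. ] M [-0.139 -0.03   0.056] e6 -1.460 gap 66.2
```

Request:
apply_moves(series="0 0 0 0.025 -0.55; 0 0 0 0.025 -0.55; 0 0 0 0.025 -0.55")

```text
time: 14.72
tool_pos: [618.8, -170.8, 162.0]
tcp_rot: [180.0, 0.0, 91.2]
ft_force: [0.4, 0.4, -1.0]
finger_gap: 66.1
grip_force: 0.7
```

```bash
python3 -c "
from h import *
st()"
```

```text
t14.72 [ 618.8 -170.8  162. ] yaw 91.2 j6 -21.2 F [ 0.4  0.4 -1. ] M [-0.021 -0.062  0.05 ] e6 -1.207 gap 66.1
```

Request:
apply_moves(series="0 0 0 0.025 -0.55; 0 0 0 0.025 -0.55; 0 0 0 0.025 -0.55")

```text
time: 14.97
tool_pos: [618.8, -170.8, 162.0]
tcp_rot: [180.0, 0.0, 82.6]
ft_force: [0.4, 0.2, -0.3]
finger_gap: 66.2
grip_force: 0.6
```

```bash
python3 -c "
from h import *
st()"
```

```text
t14.97 [ 618.8 -170.8  162. ] yaw 82.6 j6 -12.6 F [ 0.4  0.2 -0.3] M [ 0.058 -0.055  0.002] e6 -1.213 gap 66.2
```

Request:
apply_moves(series="-0.005 0 0 0.02 -0.55; -0.003 0 0 0.02 -0.55; 0 0 0 0.02 -0.55")

```text
time: 15.22
tool_pos: [618.4, -173.0, 162.0]
tcp_rot: [180.0, -0.0, 75.8]
ft_force: [0.3, 2.2, -0.3]
finger_gap: 66.1
grip_force: 0.6
```

```bash
python3 -c "
from h import *
st()"
```

```text
t15.22 [ 618.4 -173.   162. ] yaw 75.8 j6 -6.0 F [ 0.3  2.2 -0.3] M [ 0.26  -0.038  0.047] e6 -0.990 gap 66.1
```

Request:
apply_moves(series="0 0 0 0.02 -0.55; 0 0 0 0.02 -0.55; 0 0 0 0.02 -0.55")

```text
time: 15.47
tool_pos: [618.5, -172.8, 162.0]
tcp_rot: [180.0, -0.0, 68.9]
ft_force: [0.2, 1.4, 0.3]
finger_gap: 66.2
grip_force: 0.6
```

```bash
python3 -c "
from h import *
st()"
```

```text
t15.47 [ 618.5 -172.8  162. ] yaw 68.9 j6 0.9 F [0.2 1.4 0.3] M [ 0.249 -0.103  0.057] e6 -0.961 gap 66.2
```

Request:
apply_moves(series="0 0 0 0.02 -0.55; 0 0 0 0.02 -0.55; 0 0 0 0.02 -0.55")

```text
time: 15.72
tool_pos: [618.5, -172.8, 162.1]
tcp_rot: [180.0, -0.0, 62.1]
ft_force: [0.5, 2.8, -0.3]
finger_gap: 66.1
grip_force: 0.8
```

```bash
python3 -c "
from h import *
st()"
```

```text
t15.72 [ 618.5 -172.8  162.1] yaw 62.1 j6 7.7 F [ 0.5  2.8 -0.3] M [ 0.287 -0.148  0.059] e6 -0.946 gap 66.1
```

Request:
apply_moves(series="0 0 0 0.02 -0.55; 0 0 0 0.02 -0.55; 0 0 0 0.02 -0.55")

```text
time: 15.97
tool_pos: [618.7, -172.6, 162.1]
tcp_rot: [180.0, -0.1, 55.2]
ft_force: [0.0, 2.7, -0.6]
finger_gap: 65.9
grip_force: 1.0
```

```bash
python3 -c "
from h import *
st()"
```

```text
t15.97 [ 618.7 -172.6  162.1] yaw 55.2 j6 14.6 F [ 0.   2.7 -0.6] M [ 0.372 -0.166  0.04 ] e6 -0.923 gap 65.9
```

Request:
apply_moves(series="0 0 0 0.02 -0.55; 0 0 0 0.02 -0.55; 0 0 0 0.02 -0.55; 0 0 0 0.02 -0.55; 0 0 0 0.02 -0.55")

```text
time: 16.38
tool_pos: [618.9, -172.4, 162.0]
tcp_rot: [180.0, -0.1, 43.7]
ft_force: [1.9, 3.7, -0.8]
finger_gap: 65.8
grip_force: 1.6
```

```bash
python3 -c "
from h import *
st()"
```

```text
t16.38 [ 618.9 -172.4  162. ] yaw 43.7 j6 26.1 F [ 1.9  3.7 -0.8] M [ 0.542 -0.337  0.114] e6 -0.881 gap 65.8
```

Request:
apply_moves(series="0 0 0 -0.06 -0.55; 0 0 0 -0.06 -0.55; 0 0 -0.08 -0.06 -0.55; 0 0 -0.08 -0.06 -0.55; 0 0 0 -0.06 -0.55")

```text
time: 16.8
tool_pos: [620.6, -174.0, 216.1]
tcp_rot: [179.5, 0.1, 78.5]
ft_force: [1.6, -0.1, 1.7]
finger_gap: 66.3
grip_force: 0.0
```

```bash
python3 -c "
from h import *
st(); plan(482,-38.6,210,155)"
```

```text
t16.80 [ 620.6 -174.   216.1] yaw 78.5 j6 -8.8 F [ 1.6 -0.1  1.7] M [-0.028  0.01   0.009] e6 3.018 gap 66.3
0.029 -0.045 0.002 -0.056 -0.55; 0.034 -0.042 0.002 -0.056 -0.55; 0.039 -0.038 0.002 -0.056 -0.55; 0.042 -0.033 0.002 -0.055 -0.55; 0.046 -0.028 0.002 -0.056 -0.55
0.049 -0.023 0.001 -0.055 -0.55; 0.051 -0.017 0.002 -0.056 -0.55; 0.052 -0.012 0.001 -0.055 -0.55; 0.054 -0.006 0.002 -0.056 -0.55; 0.054 0 0.001 -0.055 -0.55
0.053 0.006 0.002 -0.056 -0.55; 0.052 0.013 0.001 -0.055 -0.55
```

Request:
apply_moves(series="0.029 -0.045 0 -0.056 -0.55; 0.034 -0.042 0 -0.056 -0.55; 0.039 -0.038 0 -0.056 -0.55; 0.042 -0.033 0 -0.055 -0.55; 0.046 -0.028 0 -0.056 -0.55")

```text
time: 17.22
tool_pos: [560.1, -116.2, 210.0]
tcp_rot: [180.0, 0.0, 110.5]
ft_force: [-0.4, -0.6, 0.2]
finger_gap: 65.9
grip_force: 0.0
```

Request:
apply_moves(series="0.049 -0.023 0 -0.055 -0.55; 0.051 -0.017 0 -0.056 -0.55; 0.052 -0.012 0 -0.055 -0.55; 0.054 -0.006 0 -0.056 -0.55; 0.054 0 0 -0.055 -0.55")

```text
time: 17.63
tool_pos: [502.3, -59.6, 210.0]
tcp_rot: [180.0, 0.1, 142.2]
ft_force: [0.5, 0.6, 0.7]
finger_gap: 65.8
grip_force: 0.0
```

Request:
apply_moves(series="0.053 0.006 0 -0.056 -0.55; 0.052 0.013 0 -0.055 -0.55; 0 0 0 0 -0.55; 0 0 0 0 -0.55")

```text
time: 17.97
tool_pos: [480.3, -37.2, 209.9]
tcp_rot: [180.0, 0.1, 154.6]
ft_force: [1.0, -0.3, -0.4]
finger_gap: 66.1
grip_force: 0.0
```

```bash
python3 -c "
from h import *
st(); plan(482,-38.6,161.5,155,n=2)"
```

```text
t17.97 [480.3 -37.2 209.9] yaw 154.6 j6 -75.1 F [ 1.  -0.3 -0.4] M [ 0.019 -0.036 -0.015] e6 -0.643 gap 66.1
-0.004 -0.001 0.081 -0.002 -0.55; -0.003 -0.001 0.08 -0.001 -0.55
```

Request:
apply_moves(series="-0.003 -0.004 0.081 0 -0.55; -0.003 -0.003 0.08 0 -0.55; 0 0 0 0 -0.55; 0 0 0 0.03 -0.55; 0 0 0 0.04 -0.55")

```text
time: 18.38
tool_pos: [481.2, -40.6, 161.0]
tcp_rot: [-180.0, -0.0, 146.4]
ft_force: [0.3, -0.8, -0.2]
finger_gap: 66.1
grip_force: 0.0
```

Request:
apply_moves(series="0 0 0 0.04 -0.55; 0 0 0 0.04 -0.55; 0 0 0 0.04 -0.55; 0 0 0 0.04 -0.55; 0 0 0 0.03 -0.55")

```text
time: 18.8
tool_pos: [481.6, -40.5, 161.7]
tcp_rot: [180.0, 0.0, 124.6]
ft_force: [-0.4, 0.7, -0.5]
finger_gap: 66.7
grip_force: 0.4
```

```bash
python3 -c "
from h import *
st()"
```

```text
t18.80 [481.6 -40.5 161.7] yaw 124.6 j6 -45.5 F [-0.4  0.7 -0.5] M [0.12  0.071 0.056] e6 -1.036 gap 66.7
```

Request:
apply_moves(series="0 0 0 0.03 -0.55; 0 0 0 0.03 -0.55; 0 0 0 0.03 -0.55")

```text
time: 19.05
tool_pos: [481.6, -40.4, 161.7]
tcp_rot: [180.0, 0.0, 114.3]
ft_force: [-0.6, 0.8, -1.2]
finger_gap: 66.3
grip_force: 0.4
```

```bash
python3 -c "
from h import *
st()"
```

```text
t19.05 [481.6 -40.4 161.7] yaw 114.3 j6 -35.2 F [-0.6  0.8 -1.2] M [0.109 0.046 0.022] e6 -1.481 gap 66.3
```

Request:
apply_moves(series="0 0 0 0.03 -0.55; 0 0 0 0.03 -0.55; 0 0 0 0.03 -0.55")

```text
time: 19.3
tool_pos: [481.6, -40.4, 161.7]
tcp_rot: [180.0, 0.0, 104.0]
ft_force: [-0.5, 1.7, -1.3]
finger_gap: 66.2
grip_force: 0.4
```

```bash
python3 -c "
from h import *
st()"
```

```text
t19.30 [481.6 -40.4 161.7] yaw 104.0 j6 -24.9 F [-0.5  1.7 -1.3] M [ 0.091  0.043 -0.004] e6 -1.482 gap 66.2
```

Nut 2 is still free, with right-finger contact.

Request:
apply_moves(series="0 0 0 0.03 -0.55; 0 0 0 0.03 -0.55; 0 0 0 0.03 -0.55")

```text
time: 19.55
tool_pos: [481.6, -40.4, 161.7]
tcp_rot: [180.0, 0.0, 93.7]
ft_force: [0.7, 1.1, -0.1]
finger_gap: 65.9
grip_force: 0.4
```

```bash
python3 -c "
from h import *
st()"
```

```text
t19.55 [481.6 -40.4 161.7] yaw 93.7 j6 -14.6 F [ 0.7  1.1 -0.1] M [0.137 0.031 0.001] e6 -1.482 gap 65.9
```

Request:
apply_moves(series="0 0 0 0.025 -0.55; 0 0 0 0.025 -0.55; 0 0 0 0.025 -0.55")

```text
time: 19.8
tool_pos: [481.7, -40.4, 161.7]
tcp_rot: [180.0, -0.0, 85.1]
ft_force: [0.3, 1.2, -0.4]
finger_gap: 66.0
grip_force: 0.3
```

```bash
python3 -c "
from h import *
st()"
```

```text
t19.80 [481.7 -40.4 161.7] yaw 85.1 j6 -6.0 F [ 0.3  1.2 -0.4] M [ 0.162 -0.017  0.02 ] e6 -1.227 gap 66.0
```

Request:
apply_moves(series="0 0 0 0.025 -0.55; 0 0 0 0.025 -0.55; 0 0 0 0.025 -0.55")

```text
time: 20.05
tool_pos: [481.7, -40.5, 161.8]
tcp_rot: [180.0, -0.0, 76.5]
ft_force: [0.6, 0.9, 0.0]
finger_gap: 66.4
grip_force: 0.3
```

```bash
python3 -c "
from h import *
st()"
```

```text
t20.05 [481.7 -40.5 161.8] yaw 76.5 j6 2.6 F [0.6 0.9 0. ] M [ 0.129 -0.007  0.034] e6 -1.232 gap 66.4
```

Request:
apply_moves(series="0 0 0 0.025 -0.55; 0 0 0 0.025 -0.55; 0 0 0 0.025 -0.55")

```text
time: 20.3
tool_pos: [481.7, -40.5, 161.8]
tcp_rot: [180.0, -0.0, 67.9]
ft_force: [0.5, 0.6, -1.0]
finger_gap: 65.8
grip_force: 0.3
```

```bash
python3 -c "
from h import *
st()"
```

```text
t20.30 [481.7 -40.5 161.8] yaw 67.9 j6 11.2 F [ 0.5  0.6 -1. ] M [ 0.108 -0.044  0.014] e6 -1.232 gap 65.8
```

Request:
apply_moves(series="0 0 0 0.025 -0.55; 0 0 0 0.025 -0.55; 0 0 0 0.025 -0.55")

```text
time: 20.55
tool_pos: [481.8, -40.4, 161.8]
tcp_rot: [179.9, -0.0, 59.4]
ft_force: [1.0, 1.2, -1.2]
finger_gap: 65.8
grip_force: 0.6
```

```bash
python3 -c "
from h import *
st()"
```

```text
t20.55 [481.8 -40.4 161.8] yaw 59.4 j6 19.8 F [ 1.   1.2 -1.2] M [ 0.17  -0.182  0.085] e6 -1.212 gap 65.8
```

Request:
apply_moves(series="0 0 0 0.025 -0.55; 0 0 0 0.025 -0.55; 0 0 0 0.025 -0.55")

```text
time: 20.8
tool_pos: [481.8, -40.4, 161.8]
tcp_rot: [180.0, -0.0, 50.8]
ft_force: [1.3, 2.2, -1.0]
finger_gap: 66.2
grip_force: 0.7
```

```bash
python3 -c "
from h import *
st()"
```

```text
t20.80 [481.8 -40.4 161.8] yaw 50.8 j6 28.4 F [ 1.3  2.2 -1. ] M [ 0.201 -0.107  0.063] e6 -1.204 gap 66.2
```

Request:
apply_moves(series="0 0 0 0.025 -0.55; 0 0 0 0.025 -0.55; 0 0 0 0.025 -0.55")

```text
time: 21.05
tool_pos: [481.8, -40.3, 161.7]
tcp_rot: [180.0, -0.1, 42.2]
ft_force: [0.9, 1.4, -0.5]
finger_gap: 65.8
grip_force: 1.2
```

```bash
python3 -c "
from h import *
st()"
```

```text
t21.05 [481.8 -40.3 161.7] yaw 42.2 j6 36.9 F [ 0.9  1.4 -0.5] M [ 0.219 -0.127  0.056] e6 -1.166 gap 65.8
```

Request:
apply_moves(series="0 0 0 0.025 -0.55; 0 0 0 0.025 -0.55; 0 0 0 0.025 -0.55")

```text
time: 21.3
tool_pos: [481.8, -40.3, 161.7]
tcp_rot: [180.0, -0.1, 33.6]
ft_force: [0.4, 0.9, -1.2]
finger_gap: 66.4
grip_force: 1.8
```

```bash
python3 -c "
from h import *
st()"
```

```text
t21.30 [481.8 -40.3 161.7] yaw 33.6 j6 45.5 F [ 0.4  0.9 -1.2] M [ 0.233 -0.146  0.141] e6 -1.123 gap 66.4
```

Nut 2 is at about 0.145 N·m: Mz is 0.14, the grip force matches, and joint 6 effort agrees. That ends round 1, so I'll retract and go to nut 1 for round 2.

Request:
apply_moves(series="0 0 0 -0.06 -0.55; 0 0 0 -0.06 -0.55; 0 0 -0.08 -0.06 -0.55; 0 0 -0.08 -0.06 -0.55; 0 0 0 -0.06 -0.55")

```text
time: 21.72
tool_pos: [483.9, -41.0, 215.0]
tcp_rot: [179.6, -0.1, 68.4]
ft_force: [0.4, 0.1, 0.7]
finger_gap: 66.1
grip_force: 0.0
```

```bash
python3 -c "
from h import *
st(); plan(617,-37,215,172)"
```

```text
t21.72 [483.9 -41.  215. ] yaw 68.4 j6 10.7 F [0.4 0.1 0.7] M [ 0.009 -0.024 -0.006] e6 3.019 gap 66.1
0.011 0.025 -0 -0.056 -0.55; 0.008 0.027 -0 -0.057 -0.55; 0.005 0.027 -0 -0.056 -0.55; 0.002 0.028 -0 -0.057 -0.55; -0.001 0.028 -0 -0.056 -0.55
-0.004 0.027 -0 -0.057 -0.55; -0.008 0.027 -0 -0.056 -0.55; -0.01 0.026 -0 -0.057 -0.55; -0.013 0.024 -0 -0.056 -0.55; -0.016 0.023 -0 -0.057 -0.55
-0.018 0.021 -0 -0.056 -0.55; -0.021 0.018 -0 -0.057 -0.55; -0.023 0.016 -0 -0.056 -0.55; -0.024 0.013 -0 -0.057 -0.55; -0.026 0.011 -0 -0.056 -0.55
-0.026 0.008 -0 -0.057 -0.55
```

Request:
apply_moves(series="0.011 0.025 0 -0.056 -0.55; 0.008 0.027 0 -0.057 -0.55; 0.005 0.027 0 -0.056 -0.55; 0.002 0.028 0 -0.057 -0.55; -0.001 0.028 0 -0.056 -0.55")

```text
time: 22.13
tool_pos: [523.7, -39.3, 209.9]
tcp_rot: [179.9, 0.0, 100.7]
ft_force: [0.6, 0.4, -0.0]
finger_gap: 66.2
grip_force: 0.0
```

Request:
apply_moves(series="-0.004 0.027 0 -0.057 -0.55; -0.008 0.027 0 -0.056 -0.55; -0.01 0.026 0 -0.057 -0.55; -0.013 0.024 0 -0.056 -0.55; -0.016 0.023 0 -0.057 -0.55")

```text
time: 22.55
tool_pos: [565.2, -38.1, 209.8]
tcp_rot: [180.0, 0.0, 133.1]
ft_force: [-0.9, -0.1, 0.6]
finger_gap: 66.2
grip_force: 0.0
```

Request:
apply_moves(series="-0.018 0.021 0 -0.056 -0.55; -0.021 0.018 0 -0.057 -0.55; -0.023 0.016 0 -0.056 -0.55; -0.024 0.013 0 -0.057 -0.55; -0.026 0.011 0 -0.056 -0.55")

```text
time: 22.97
tool_pos: [606.9, -37.3, 209.7]
tcp_rot: [-180.0, 0.0, 165.5]
ft_force: [0.3, 0.6, -0.1]
finger_gap: 65.8
grip_force: 0.0
```

Request:
apply_moves(series="-0.026 0.008 0 -0.057 -0.55; 0 0 0 0 -0.55; 0 0 0 0 -0.55")

```text
time: 23.22
tool_pos: [614.5, -36.7, 209.1]
tcp_rot: [-180.0, 0.0, 171.5]
ft_force: [-0.5, -0.1, -0.6]
finger_gap: 66.8
grip_force: 0.0
```

```bash
python3 - <<'E'
from h import *
st(); plan(617,-37,161.5,172,n=2)
p=sense()
s=snapshot('wrist'); cv2.imwrite('pics/w5.png',s['frame']); import pickle; pickle.dump(s,open('w5.pkl','wb'))
E
```

```text
t23.22 [614.5 -36.7 209.1] yaw 171.5 j6 -89.7 F [-0.5 -0.1 -0.6] M [0.022 0.015 0.05 ] e6 -0.855 gap 66.8
-0.004 0 0.079 -0.002 -0.55; -0.004 0 0.08 -0.002 -0.55
```

View pics/w5.png

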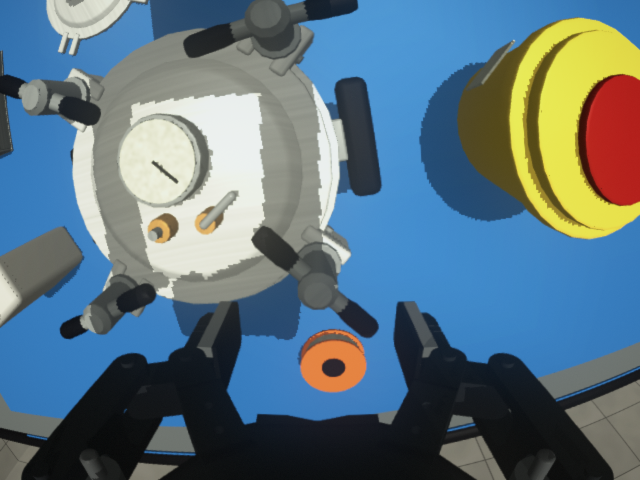

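Nut 1's hub is at (318,291), with grips at (275,248) and (355,315). The fingers clear the bar by the expected lag, so I'll go down and turn.

Request:
apply_moves(series="-0.004 0 0.08 0 -0.55; -0.003 0 0.078 0 -0.55; 0 0 0 0 -0.55; 0 0 0 0.02 -0.55; 0 0 0 0.03 -0.55")

```text
time: 23.68
tool_pos: [615.6, -36.7, 161.4]
tcp_rot: [-180.0, -0.1, 165.9]
ft_force: [0.4, 0.1, 0.8]
finger_gap: 66.2
grip_force: 0.0
```

Request:
apply_moves(series="0 0 0 0.03 -0.55; 0 0 0 0.03 -0.55; 0 0 0 0.02 -0.55; 0 0 0 0.02 -0.55")

```text
time: 24.02
tool_pos: [616.2, -36.8, 162.5]
tcp_rot: [180.0, 0.0, 154.4]
ft_force: [-0.5, 0.0, 0.2]
finger_gap: 65.9
grip_force: 1.8
```

```bash
python3 -c "
from h import *
st()"
```

```text
t24.02 [616.2 -36.8 162.5] yaw 154.4 j6 -72.6 F [-0.5  0.   0.2] M [-0.032 -0.08   0.136] e6 -0.770 gap 65.9
```

Request:
apply_moves(series="0 0 0 0.02 -0.55; 0 0 0 0.02 -0.55; 0 0 0 0.02 -0.55")

```text
time: 24.27
tool_pos: [616.2, -36.8, 162.4]
tcp_rot: [180.0, 0.0, 147.5]
ft_force: [-0.6, -0.0, -1.0]
finger_gap: 66.4
grip_force: 2.3
```

```bash
python3 -c "
from h import *
st()"
```

```text
t24.27 [616.2 -36.8 162.4] yaw 147.5 j6 -65.7 F [-0.6 -0.  -1. ] M [-0.056 -0.095  0.134] e6 -0.842 gap 66.4
```

Request:
apply_moves(series="0 0 0 0.02 -0.55; 0 0 0 0.02 -0.55; 0 0 0 0.02 -0.55; 0 0 0 0.02 -0.55")

```text
time: 24.6
tool_pos: [616.2, -36.8, 162.4]
tcp_rot: [180.0, 0.0, 138.4]
ft_force: [0.2, -0.6, -1.4]
finger_gap: 66.3
grip_force: 2.9
```

```bash
python3 -c "
from h import *
st()"
```

```text
t24.60 [616.2 -36.8 162.4] yaw 138.4 j6 -56.5 F [ 0.2 -0.6 -1.4] M [-0.038 -0.1    0.186] e6 -0.800 gap 66.3
```

Request:
apply_moves(series="0 0 0 0.02 -0.55; 0 0 0 0.02 -0.55; 0 0 0 0.02 -0.55; 0 0 0 0.02 -0.55")

```text
time: 24.93
tool_pos: [616.2, -36.8, 162.3]
tcp_rot: [180.0, 0.0, 129.2]
ft_force: [1.1, 0.7, -0.4]
finger_gap: 66.0
grip_force: 3.4
```

```bash
python3 -c "
from h import *
st()"
```

```text
t24.93 [616.2 -36.8 162.3] yaw 129.2 j6 -47.4 F [ 1.1  0.7 -0.4] M [ 0.011 -0.13   0.279] e6 -0.758 gap 66.0
```

Request:
apply_moves(series="0 0 0 0.02 -0.55; 0 0 0 0.02 -0.55; 0 0 0 0.02 -0.55; 0 0 0 0.02 -0.55; 0 0 0 0.02 -0.55")

```text
time: 25.35
tool_pos: [616.2, -36.8, 162.3]
tcp_rot: [180.0, 0.0, 117.7]
ft_force: [0.9, -1.0, -0.7]
finger_gap: 66.1
grip_force: 4.2
```

```bash
python3 -c "
from h import *
st()"
```

```text
t25.35 [616.2 -36.8 162.3] yaw 117.7 j6 -35.9 F [ 0.9 -1.  -0.7] M [-0.015 -0.149  0.288] e6 -0.705 gap 66.1
```

Request:
apply_moves(series="0 0 0 0.02 -0.55; 0 0 0 0.02 -0.55; 0 0 0 0.02 -0.55; 0 0 0 0.02 -0.55; 0 0 0 0.02 -0.55")

```text
time: 25.77
tool_pos: [616.2, -36.8, 162.3]
tcp_rot: [180.0, 0.0, 106.3]
ft_force: [1.4, 0.3, -1.5]
finger_gap: 66.0
grip_force: 4.9
```

```bash
python3 -c "
from h import *
st()"
```

```text
t25.77 [616.2 -36.8 162.3] yaw 106.3 j6 -24.4 F [ 1.4  0.3 -1.5] M [ 0.003 -0.19   0.339] e6 -0.652 gap 66.0
```

Joint 6 effort and Mz together give about 0.35 N·m, following T ≈ e6 + 1.0 at this rate. I need about 20° more.

Request:
apply_moves(series="0 0 0 0.02 -0.55; 0 0 0 0.02 -0.55; 0 0 0 0.02 -0.55; 0 0 0 0.02 -0.55; 0 0 0 0.02 -0.55")

```text
time: 26.18
tool_pos: [616.2, -36.7, 162.2]
tcp_rot: [180.0, 0.0, 94.8]
ft_force: [0.8, 0.6, -1.4]
finger_gap: 66.2
grip_force: 5.6
```

Request:
apply_moves(series="0 0 0 0.02 -0.55; 0 0 0 0.02 -0.55; 0 0 0 0.02 -0.55; 0 0 0 0.02 -0.55")

```text
time: 26.52
tool_pos: [616.2, -36.8, 162.1]
tcp_rot: [180.0, 0.0, 85.7]
ft_force: [1.4, 0.1, -1.7]
finger_gap: 66.2
grip_force: 6.2
```

```bash
python3 -c "
from h import *
st()"
```

```text
t26.52 [616.2 -36.8 162.1] yaw 85.7 j6 -3.8 F [ 1.4  0.1 -1.7] M [-0.046 -0.182  0.386] e6 -0.558 gap 66.2
```

Request:
apply_moves(series="0 0 0 -0.06 -0.55; 0 0 0 -0.06 -0.55; 0 0 -0.08 -0.06 -0.55; 0 0 -0.08 -0.06 -0.55; 0 0 0 -0.06 -0.55")

```text
time: 26.93
tool_pos: [618.4, -37.1, 216.3]
tcp_rot: [179.6, 0.3, 120.5]
ft_force: [1.6, -0.1, 1.1]
finger_gap: 66.4
grip_force: 0.0
```

```bash
python3 -c "
from h import *
st(); plan(484.6,-173.3,215,192)"
```

```text
t26.93 [618.4 -37.1 216.3] yaw 120.5 j6 -38.6 F [ 1.6 -0.1  1.1] M [ 0.027 -0.043 -0.077] e6 3.019 gap 66.4
-0.015 -0.056 0 -0.057 -0.55; -0.009 -0.057 0 -0.057 -0.55; -0.002 -0.058 0 -0.057 -0.55; 0.005 -0.058 0.001 -0.057 -0.55; 0.011 -0.057 0 -0.057 -0.55
0.018 -0.055 0.001 -0.057 -0.55; 0.024 -0.053 0 -0.056 -0.55; 0.029 -0.05 0.001 -0.057 -0.55; 0.035 -0.046 0 -0.056 -0.55; 0.039 -0.042 0.001 -0.057 -0.55
0.044 -0.037 0 -0.056 -0.55
```

Request:
apply_moves(series="-0.015 -0.056 0 -0.057 -0.55; -0.009 -0.057 0 -0.057 -0.55; -0.002 -0.058 0 -0.057 -0.55; 0.005 -0.058 0 -0.057 -0.55; 0.011 -0.057 0 -0.057 -0.55")

```text
time: 27.35
tool_pos: [554.3, -99.1, 210.4]
tcp_rot: [180.0, 0.0, 153.1]
ft_force: [-0.0, -0.8, 1.5]
finger_gap: 66.3
grip_force: 0.0
```

Request:
apply_moves(series="0.018 -0.055 0 -0.057 -0.55; 0.024 -0.053 0 -0.056 -0.55; 0.029 -0.05 0 -0.057 -0.55; 0.035 -0.046 0 -0.056 -0.55; 0.039 -0.042 0 -0.057 -0.55")

```text
time: 27.77
tool_pos: [493.4, -160.8, 210.4]
tcp_rot: [-180.0, 0.0, -174.5]
ft_force: [-0.8, -1.0, 0.6]
finger_gap: 66.2
grip_force: 0.0
```

Request:
apply_moves(series="0.044 -0.037 0 -0.056 -0.55; 0 0 0 0 -0.55; 0 0 0 0 -0.55")

```text
time: 28.02
tool_pos: [481.9, -173.1, 210.2]
tcp_rot: [-180.0, 0.1, -168.5]
ft_force: [0.4, 0.5, -0.1]
finger_gap: 66.7
grip_force: 0.0
```

```bash
python3 - <<'E'
from h import *
st(); plan(484.6,-173.3,161.5,-168,n=2)
E
```

```text
t28.02 [ 481.9 -173.1  210.2] yaw -168.5 j6 -127.0 F [ 0.4  0.5 -0.1] M [ 0.003 -0.037  0.033] e6 -1.144 gap 66.7
-0.004 -0.001 0.081 -0.002 -0.55; -0.005 -0.002 0.081 -0.003 -0.55
```

Request:
apply_moves(series="-0.004 0 0.081 0 -0.55; -0.004 -0.001 0.079 0 -0.55; 0 0 0 0 -0.55; 0 0 0 0.02 -0.55; 0 0 0 0.02 -0.55")

```text
time: 28.43
tool_pos: [484.7, -171.7, 161.6]
tcp_rot: [180.0, -0.0, -173.0]
ft_force: [-0.8, -0.1, 0.4]
finger_gap: 65.7
grip_force: 0.0
```

Request:
apply_moves(series="0 0 0 0.03 -0.55; 0 0 0 0.03 -0.55; 0 0 0 0.02 -0.55; 0 0 0 0.02 -0.55; 0 0 0 0.02 -0.55")

```text
time: 28.85
tool_pos: [486.0, -172.1, 162.7]
tcp_rot: [-180.0, 0.2, 173.2]
ft_force: [4.5, -0.6, -2.0]
finger_gap: 65.9
grip_force: 2.1
```

```bash
python3 -c "
from h import *
st()"
```

```text
t28.85 [ 486.  -172.1  162.7] yaw 173.2 j6 -108.4 F [ 4.5 -0.6 -2. ] M [-0.156 -0.694  0.184] e6 -0.840 gap 65.9
```

Request:
apply_moves(series="0 0 0 0.02 -0.55; 0 0 0 0.02 -0.55; 0 0 0 0.02 -0.55; 0 0 0 0.02 -0.55")

```text
time: 29.18
tool_pos: [486.2, -172.3, 162.8]
tcp_rot: [-180.0, 0.2, 164.0]
ft_force: [5.1, -2.6, -3.4]
finger_gap: 66.1
grip_force: 2.6
```

```bash
python3 -c "
from h import *
st()"
```

```text
t29.18 [ 486.2 -172.3  162.8] yaw 164.0 j6 -99.3 F [ 5.1 -2.6 -3.4] M [-0.191 -0.875  0.23 ] e6 -0.814 gap 66.1
```

Request:
apply_moves(series="-0.003 0 0 0.02 -0.55; -0.002 0 0 0.02 -0.55; 0 0 0 0.02 -0.55; 0 0 0 0.02 -0.55; 0 0 0 0.02 -0.55")

```text
time: 29.6
tool_pos: [486.9, -172.7, 162.6]
tcp_rot: [-180.0, 0.1, 152.6]
ft_force: [1.6, -1.6, -1.4]
finger_gap: 66.1
grip_force: 3.7
```

```bash
python3 -c "
from h import *
st()"
```

```text
t29.60 [ 486.9 -172.7  162.6] yaw 152.6 j6 -87.8 F [ 1.6 -1.6 -1.4] M [-0.275 -0.233  0.233] e6 -0.740 gap 66.1
```

Request:
apply_moves(series="0 0 0 0.02 -0.55; 0 0 0 0.02 -0.55; 0 0 0 0.02 -0.55; 0 0 0 0.02 -0.55; 0 0 0 0.02 -0.55")

```text
time: 30.02
tool_pos: [487.1, -172.9, 162.5]
tcp_rot: [180.0, 0.1, 141.1]
ft_force: [2.0, -2.1, -2.4]
finger_gap: 66.1
grip_force: 4.3
```

```bash
python3 -c "
from h import *
st()"
```

```text
t30.02 [ 487.1 -172.9  162.5] yaw 141.1 j6 -76.3 F [ 2.  -2.1 -2.4] M [-0.515 -0.423  0.319] e6 -0.690 gap 66.1
```

Request:
apply_moves(series="0 0 0 0.02 -0.55; 0 0 0 0.02 -0.55; 0 0 0 0.02 -0.55; 0 0 0 0.02 -0.55; 0 0 0 0.02 -0.55")

```text
time: 30.43
tool_pos: [487.2, -173.2, 162.5]
tcp_rot: [180.0, 0.2, 129.7]
ft_force: [1.8, -5.3, -3.3]
finger_gap: 65.9
grip_force: 5.0
```

```bash
python3 -c "
from h import *
st()"
```

```text
t30.43 [ 487.2 -173.2  162.5] yaw 129.7 j6 -64.9 F [ 1.8 -5.3 -3.3] M [-0.762 -0.611  0.394] e6 -0.640 gap 65.9
```

Request:
apply_moves(series="0 0 0 0.02 -0.55; 0 0 0 0.02 -0.55; 0 0 0 0.02 -0.55; 0 0 0 0.02 -0.55; 0 0 0 0.02 -0.55")

```text
time: 30.85
tool_pos: [487.2, -173.5, 162.5]
tcp_rot: [179.9, 0.2, 118.2]
ft_force: [3.0, -5.7, -3.8]
finger_gap: 66.3
grip_force: 5.7
```

```bash
python3 -c "
from h import *
st()"
```

```text
t30.85 [ 487.2 -173.5  162.5] yaw 118.2 j6 -53.4 F [ 3.  -5.7 -3.8] M [-1.067 -0.711  0.381] e6 -0.590 gap 66.3
```

Request:
apply_moves(series="0 0 0 0.02 -0.55; 0 0 0 0.02 -0.55; 0 0 0 0.02 -0.55")

```text
time: 31.1
tool_pos: [487.2, -173.7, 162.5]
tcp_rot: [179.9, 0.2, 111.3]
ft_force: [3.3, -7.6, -4.1]
finger_gap: 66.2
grip_force: 6.1
```

```bash
python3 -c "
from h import *
st()"
```

```text
t31.10 [ 487.2 -173.7  162.5] yaw 111.3 j6 -46.6 F [ 3.3 -7.6 -4.1] M [-1.15  -0.735  0.444] e6 -0.559 gap 66.2
```

Request:
apply_moves(series="0 0 0 -0.06 -0.55; 0 0 0 -0.06 -0.55; 0 0 -0.08 0 -0.55; 0 0 -0.08 0 -0.55; 0 0 0 0 -0.55")

```text
time: 31.52
tool_pos: [488.8, -173.3, 215.7]
tcp_rot: [179.8, 0.4, 125.2]
ft_force: [1.1, -1.2, 1.5]
finger_gap: 65.6
grip_force: 0.0
```

```bash
python3 -c "
from h import *
st(); plan(620,-171,215,58)"
```

```text
t31.52 [ 488.8 -173.3  215.7] yaw 125.2 j6 -60.4 F [ 1.1 -1.2  1.5] M [ 0.053  0.04  -0.028] e6 -0.114 gap 65.6
-0.025 0.036 0 0.059 -0.55; -0.02 0.039 0 0.059 -0.55; -0.015 0.041 0 0.059 -0.55; -0.011 0.042 0 0.058 -0.55; -0.005 0.043 0 0.059 -0.55
-0 0.044 0 0.058 -0.55; 0.005 0.044 0.001 0.059 -0.55; 0.01 0.043 0 0.058 -0.55; 0.014 0.041 0.001 0.059 -0.55; 0.019 0.039 0 0.058 -0.55
```

Nut 3 is at about 0.44 N·m. Nut 4 is next.

Request:
apply_moves(series="-0.025 0.036 0 0.059 -0.55; -0.02 0.039 0 0.059 -0.55; -0.015 0.041 0 0.059 -0.55; -0.011 0.042 0 0.058 -0.55; -0.005 0.043 0 0.059 -0.55")

```text
time: 31.93
tool_pos: [552.5, -170.9, 210.2]
tcp_rot: [179.9, 0.0, 91.2]
ft_force: [-0.9, 0.1, -0.1]
finger_gap: 66.0
grip_force: 0.0
```

Request:
apply_moves(series="0 0.044 0 0.058 -0.55; 0.005 0.044 0 0.059 -0.55; 0.01 0.043 0 0.058 -0.55; 0.014 0.041 0 0.059 -0.55; 0.019 0.039 0 0.058 -0.55")

```text
time: 32.35
tool_pos: [618.2, -169.4, 210.1]
tcp_rot: [180.0, -0.0, 57.7]
ft_force: [1.2, -0.9, -1.7]
finger_gap: 66.1
grip_force: 0.0
```

Request:
apply_moves(series="0 0 0 0 -0.55; 0 0 0 0 -0.55; 0 0 0 0 -0.55")

```text
time: 32.6
tool_pos: [616.8, -169.8, 209.2]
tcp_rot: [-180.0, 0.0, 58.4]
ft_force: [-0.0, -0.1, 0.2]
finger_gap: 65.9
grip_force: 0.0
```

```bash
python3 - <<'E'
from h import *
st(); plan(619.0,-171,162,58,n=2)
p=sense()
s=snapshot('wrist'); cv2.imwrite('pics/w6.png',s['frame'])
E
```

```text
t32.60 [ 616.8 -169.8  209.2] yaw 58.4 j6 11.7 F [-0.  -0.1  0.2] M [-0.062  0.013 -0.041] e6 0.154 gap 65.9
0 0.004 0.079 0.002 -0.55; 0 0.004 0.078 0.001 -0.55
```

View pics/w6.png

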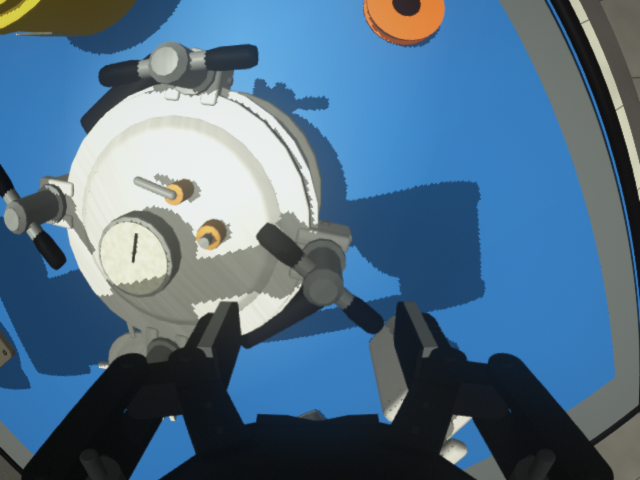

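Nut 4's hub is at (322,287), with grips at (278,247) and (358,313). The fingers clear the bar.

Request:
apply_moves(series="0 0.004 0.08 0 -0.55; 0 0.004 0.078 0 -0.55; 0 0 0 0 -0.55; 0 0 0 0.02 -0.55; 0 0 0 0.02 -0.55")

```text
time: 33.07
tool_pos: [618.4, -171.3, 161.9]
tcp_rot: [-179.9, 0.0, 53.6]
ft_force: [0.2, -0.1, 0.0]
finger_gap: 66.2
grip_force: 0.0
```

Request:
apply_moves(series="0 0 0 0.03 -0.55; 0 0 0 0.03 -0.55; 0 0 0 0.02 -0.55; 0 0 0 0.02 -0.55; 0 0 0 0.02 -0.55")

```text
time: 33.48
tool_pos: [619.2, -171.2, 163.0]
tcp_rot: [180.0, -0.1, 39.8]
ft_force: [1.9, 0.9, -0.3]
finger_gap: 66.1
grip_force: 1.5
```

```bash
python3 -c "
from h import *
st()"
```

```text
t33.48 [ 619.2 -171.2  163. ] yaw 39.8 j6 30.1 F [ 1.9  0.9 -0.3] M [ 0.102 -0.263  0.139] e6 -0.885 gap 66.1
```

Request:
apply_moves(series="0 0 0 0.02 -0.55; 0 0 0 0.02 -0.55; 0 0 0 0.02 -0.55; 0 0 0 0.02 -0.55; 0 0 0 0.02 -0.55")

```text
time: 33.9
tool_pos: [619.2, -171.2, 163.0]
tcp_rot: [180.0, -0.1, 28.4]
ft_force: [2.1, 0.6, -1.4]
finger_gap: 66.2
grip_force: 2.3
```

```bash
python3 -c "
from h import *
st()"
```

```text
t33.90 [ 619.2 -171.2  163. ] yaw 28.4 j6 41.6 F [ 2.1  0.6 -1.4] M [ 0.151 -0.24   0.185] e6 -0.842 gap 66.2
```

Request:
apply_moves(series="0 0 0 0.02 -0.55; 0 0 0 0.02 -0.55; 0 0 0 0.02 -0.55; 0 0 0 0.02 -0.55; 0 0 0 0.02 -0.55")

```text
time: 34.32
tool_pos: [619.2, -171.3, 162.9]
tcp_rot: [180.0, -0.1, 16.9]
ft_force: [1.9, 0.6, -1.5]
finger_gap: 66.4
grip_force: 3.0
```

Request:
apply_moves(series="0 0 0 0.02 -0.55; 0 0 0 0.02 -0.55; 0 0 0 0.02 -0.55; 0 0 0 0.02 -0.55; 0 0 0 0.02 -0.55")

```text
time: 34.73
tool_pos: [619.2, -171.2, 162.9]
tcp_rot: [180.0, -0.1, 5.5]
ft_force: [2.6, 0.3, -1.4]
finger_gap: 66.1
grip_force: 3.7
```

Request:
apply_moves(series="0 0 0 0.02 -0.55; 0 0 0 0.02 -0.55; 0 0 0 0.02 -0.55; 0 0 0 0.02 -0.55; 0 0 0 0.02 -0.55")

```text
time: 35.15
tool_pos: [619.2, -171.2, 162.8]
tcp_rot: [-180.0, -0.1, -6.0]
ft_force: [1.5, 0.9, -0.8]
finger_gap: 66.3
grip_force: 4.5
```

```bash
python3 -c "
from h import *
st()"
```

```text
t35.15 [ 619.2 -171.2  162.8] yaw -6.0 j6 76.0 F [ 1.5  0.9 -0.8] M [ 0.07  -0.328  0.3  ] e6 -0.681 gap 66.3
```

Request:
apply_moves(series="0 0 0 0.02 -0.55; 0 0 0 0.02 -0.55; 0 0 0 0.02 -0.55; 0 0 0 0.02 -0.55; 0 0 0 0.02 -0.55")

```text
time: 35.57
tool_pos: [619.2, -171.2, 162.8]
tcp_rot: [-180.0, -0.1, -17.5]
ft_force: [1.8, 0.5, -1.7]
finger_gap: 66.5
grip_force: 5.2
```

Request:
apply_moves(series="0 0 0 0.02 -0.55; 0 0 0 0.02 -0.55; 0 0 0 0.02 -0.55; 0 0 0 0.02 -0.55; 0 0 0 0.02 -0.55")

```text
time: 35.98
tool_pos: [619.2, -171.2, 162.7]
tcp_rot: [-180.0, -0.1, -28.9]
ft_force: [2.5, 1.0, -2.4]
finger_gap: 66.2
grip_force: 5.9
```

```bash
python3 -c "
from h import *
st()"
```

```text
t35.98 [ 619.2 -171.2  162.7] yaw -28.9 j6 98.9 F [ 2.5  1.  -2.4] M [ 0.099 -0.41   0.44 ] e6 -0.575 gap 66.2
```

T is about 0.43 N·m. One more small row, then on to nut 2.

Request:
apply_moves(series="0 0 0 0.02 -0.55; 0 0 0 -0.06 -0.55; 0 0 0 -0.06 -0.55; 0 0 -0.08 -0.06 -0.55; 0 0 -0.08 -0.06 -0.55")

```text
time: 36.4
tool_pos: [617.3, -170.9, 209.1]
tcp_rot: [-179.9, 0.2, -3.3]
ft_force: [-0.1, -0.2, -0.1]
finger_gap: 66.3
grip_force: 0.0
```

```bash
python3 -c "
from h import *
st(); plan(484.2,-39.5,212,48)"
```

```text
t36.40 [ 617.3 -170.9  209.1] yaw -3.3 j6 73.2 F [-0.1 -0.2 -0.1] M [ 0.001 -0.007  0.018] e6 3.025 gap 66.3
-0.059 -0.051 -0.001 -0.056 -0.55; -0.052 -0.058 -0.001 -0.056 -0.55; -0.046 -0.063 -0.001 -0.056 -0.55; -0.038 -0.068 -0.001 -0.056 -0.55; -0.03 -0.072 -0.001 -0.056 -0.55
-0.022 -0.075 -0.002 -0.056 -0.55; -0.014 -0.077 -0.001 -0.056 -0.55; -0.005 -0.077 -0.002 -0.056 -0.55
```

Request:
apply_moves(series="-0.059 -0.051 0 -0.056 -0.55; -0.052 -0.058 0 -0.056 -0.55; -0.046 -0.063 0 -0.056 -0.55; -0.038 -0.068 0 -0.056 -0.55; -0.03 -0.072 0 -0.056 -0.55")

```text
time: 36.82
tool_pos: [535.4, -88.0, 210.8]
tcp_rot: [180.0, -0.0, 28.8]
ft_force: [-0.6, 0.4, 0.0]
finger_gap: 65.9
grip_force: 0.0
```

Request:
apply_moves(series="-0.022 -0.075 0 -0.056 -0.55; -0.014 -0.077 0 -0.056 -0.55; -0.005 -0.077 0 -0.056 -0.55; 0 0 0 0 -0.55; 0 0 0 0 -0.55")

```text
time: 37.23
tool_pos: [486.7, -38.6, 210.9]
tcp_rot: [179.9, -0.1, 47.7]
ft_force: [0.0, 0.1, -0.1]
finger_gap: 66.1
grip_force: 0.0
```

Request:
apply_moves(series="0 0 0 0 -0.55; 0 0 0 0 -0.55")

```text
time: 37.4
tool_pos: [487.5, -39.6, 210.1]
tcp_rot: [179.9, -0.0, 47.6]
ft_force: [-0.1, -0.1, 0.2]
finger_gap: 66.3
grip_force: 0.0
```

```bash
python3 - <<'E'
from h import *
st(); plan(483.2,-39.6,162,48,n=2)
s=snapshot('wrist'); cv2.imwrite('pics/w7.png',s['frame'])
E
```

```text
t37.40 [487.5 -39.6 210.1] yaw 47.6 j6 31.8 F [-0.1 -0.1  0.2] M [ 0.022 -0.013 -0.015] e6 0.001 gap 66.3
-0.005 -0.005 0.08 -0.002 -0.55; -0.005 -0.006 0.08 -0.002 -0.55
```

View pics/w7.png

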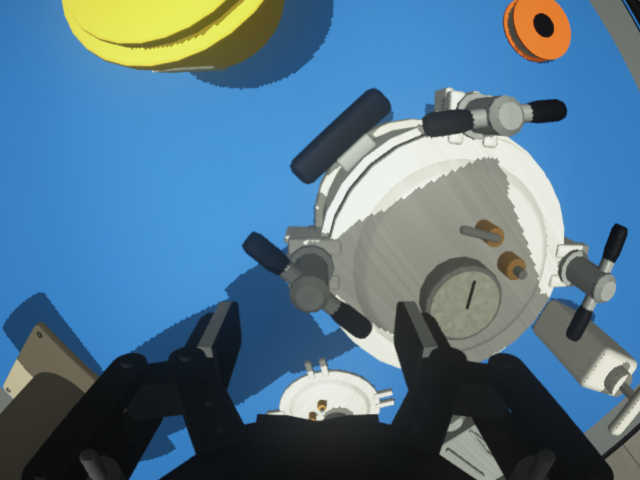

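Nut 2's hub is at (310,292), slightly left, so the planned shift is right. The grips are at (265,252) and (350,320). I'll go down.

Request:
apply_moves(series="-0.005 -0.005 0.08 0 -0.55; -0.005 -0.005 0.08 0 -0.55; 0 0 0 0 -0.55; 0 0 0 0.02 -0.55; 0 0 0 0.02 -0.55")

```text
time: 37.87
tool_pos: [482.8, -39.6, 161.7]
tcp_rot: [-179.9, 0.0, 42.9]
ft_force: [0.0, 0.2, 0.2]
finger_gap: 66.2
grip_force: 0.0
```

Request:
apply_moves(series="0 0 0 0.03 -0.55; 0 0 0 0.03 -0.55; 0 0 0 0.02 -0.55; 0 0 0 0.02 -0.55; 0 0 0 0.02 -0.55")

```text
time: 38.28
tool_pos: [482.6, -39.9, 162.3]
tcp_rot: [-180.0, 0.1, 29.2]
ft_force: [-3.5, -1.0, 0.6]
finger_gap: 66.3
grip_force: 1.9
```

```bash
python3 -c "
from h import *
st()"
```

```text
t38.28 [482.6 -39.9 162.3] yaw 29.2 j6 50.1 F [-3.5 -1.   0.6] M [-0.145  0.568  0.11 ] e6 -0.856 gap 66.3
```

Request:
apply_moves(series="0 0 0 0.02 -0.55; 0 0 0 0.02 -0.55; 0 0 0 0.02 -0.55; 0 0 0 0.02 -0.55; 0 0 0 0.02 -0.55")

```text
time: 38.7
tool_pos: [482.4, -39.9, 162.2]
tcp_rot: [-180.0, 0.1, 17.7]
ft_force: [-4.8, -1.0, 0.9]
finger_gap: 66.2
grip_force: 2.6
```

```bash
python3 -c "
from h import *
st()"
```

```text
t38.70 [482.4 -39.9 162.2] yaw 17.7 j6 61.5 F [-4.8 -1.   0.9] M [-0.218  0.742  0.158] e6 -0.812 gap 66.2
```

Request:
apply_moves(series="-0.002 0 0 0.02 -0.55; -0.002 0 0 0.02 -0.55; 0 0 0 0.02 -0.55; 0 0 0 0.02 -0.55; 0 0 0 0.02 -0.55")

```text
time: 39.12
tool_pos: [481.9, -40.0, 162.3]
tcp_rot: [180.0, 0.0, 6.2]
ft_force: [-0.4, 0.1, -1.2]
finger_gap: 66.1
grip_force: 3.4
```

Request:
apply_moves(series="0 0 0 0.02 -0.55; 0 0 0 0.02 -0.55; 0 0 0 0.02 -0.55; 0 0 0 0.02 -0.55; 0 0 0 0.02 -0.55")

```text
time: 39.53
tool_pos: [481.9, -40.0, 162.2]
tcp_rot: [180.0, 0.0, -5.2]
ft_force: [-0.3, -0.5, -2.0]
finger_gap: 66.4
grip_force: 4.2
```

Request:
apply_moves(series="0 0 0 0.02 -0.55; 0 0 0 0.02 -0.55; 0 0 0 0.02 -0.55; 0 0 0 0.02 -0.55; 0 0 0 0.02 -0.55")

```text
time: 39.95
tool_pos: [481.9, -40.0, 162.2]
tcp_rot: [180.0, 0.0, -16.7]
ft_force: [0.2, 0.2, -1.6]
finger_gap: 66.0
grip_force: 4.9
```

```bash
python3 -c "
from h import *
st()"
```

```text
t39.95 [481.9 -40.  162.2] yaw -16.7 j6 95.8 F [ 0.2  0.2 -1.6] M [ 0.038 -0.016  0.347] e6 -0.650 gap 66.0
```

Request:
apply_moves(series="0 0 0 0.02 -0.55; 0 0 0 0.02 -0.55; 0 0 0 0.02 -0.55; 0 0 0 0.02 -0.55")

```text
time: 40.28
tool_pos: [481.9, -39.9, 162.1]
tcp_rot: [180.0, 0.0, -25.8]
ft_force: [0.3, -0.1, -2.5]
finger_gap: 66.4
grip_force: 5.5
```

Request:
apply_moves(series="0 0 0 0.02 -0.55; 0 0 0 0.02 -0.55; 0 0 0 0.02 -0.55; 0 0 0 0.02 -0.55")

```text
time: 40.62
tool_pos: [481.8, -39.9, 162.1]
tcp_rot: [180.0, 0.0, -35.0]
ft_force: [-0.3, -0.1, -1.6]
finger_gap: 66.4
grip_force: 6.0
```

```bash
python3 -c "
from h import *
st()"
```

```text
t40.62 [481.8 -39.9 162.1] yaw -35.0 j6 114.2 F [-0.3 -0.1 -1.6] M [-0.038 -0.038  0.441] e6 -0.566 gap 66.4
```

All four nuts are snug. I'll back off, lift clear, let the arm settle and hand in.

Request:
apply_moves(series="0 0 0 -0.06 -0.55; 0 0 0 -0.06 -0.55; 0 0 -0.1 0 -0.55; 0 0 -0.1 0 -0.55; 0 0 -0.08 0 -0.55")

```text
time: 41.03
tool_pos: [482.0, -40.0, 248.3]
tcp_rot: [-180.0, -0.0, -21.2]
ft_force: [0.4, -0.2, 1.3]
finger_gap: 66.3
grip_force: 0.0
```

Request:
apply_moves(series="0 0 0 0 -0.55; 0 0 0 0 -0.55; 0 0 0 0 -0.55; 0 0 0 0 -0.55; 0 0 0 0 -0.55")

```text
time: 41.45
tool_pos: [480.9, -39.5, 244.1]
tcp_rot: [180.0, 0.1, -21.1]
ft_force: [0.6, -0.0, -0.8]
finger_gap: 66.3
grip_force: 0.0
```

```bash
python3 -c "
from h import *
st(); print(hand_in())"
```

```text
t41.45 [480.9 -39.5 244.1] yaw -21.1 j6 100.3 F [ 0.6 -0.  -0.8] M [-0.005  0.023 -0.068] e6 0.003 gap 66.3
the job is handed in; nothing more can be done
None
```

All four nuts were tightened crosswise in two rounds (1, 3, 4, 2), to about 0.12–0.15 N·m and then about 0.44 N·m each; the arm was lifted clear and the job handed in after about 41 s, with no verdict returned.

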